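Load the hatching drawer and lock its two quarter-turn studs

ROBOT

A 7-joint arm with a two-finger parallel gripper is mounted at the origin on the work surface. World frame = base frame: x ahead of the robot, y to its left, z up, the work surface at z = 0. Lengths are in m, angles in rad, forces in N, time in s.
With the tool pointing down it reaches from about 0.4 to 0.85 m from the base axis. Payload 10.4 kg.
Tool frame: the origin (TCP) lies between the finger pads; the fingertips stand 11 mm ahead of it and the grasp point (between the pads) lies 8 mm behind it; x points along the fingers, y is the direction in which the jaws open and shut, and the axes are right-handed (so a half turn about x gives the same grasp; the last joint's range is limited). The gripper opens to 87 mm and grips with 3 to 60 N. Pads are 19 mm wide; open, the fingers measure 117 mm over their backs; the gripper's body (75 mm by 190 mm) begins 51 mm behind the grasp point.
Start: joints at [1.144, 0.332, -0.065, 1.46, 0.022, 1.35, -0.088], TCP at [0.246, -0.575, 0.234] pointing down, gripper open.
Joint ranges: [-2.6, 2.6], [-0.5, 2.12], [-1.47, 1.34], [0.16, 2.42], [-1.27, 4.41], [0.06, 2.06], [-2.6, 2.6]. Speed limits (rad/s): [2.22, 2.22, 2.79, 2.79, 3.14, 3.14, 3.14].

INTERFACE

Orientations are given as a unit quaternion [x, y, z, w].
In Python, from bench import r, cams, ticket gives the robot as it stands. The module is installed in compiled form; this text tells all that it offers.
- The arm moves only by the tool drive_tool, never from a script. Its argument "moves" is text: rows parted by semicolons, each of 5 numbers parted by spaces: the shift along the world's x, y, z in m, then the turn about the world's z in degrees, then the closure, from 0 (fully open) to 1 (shut). In form: x y z twist grip; .... A call has 1 to 20 rows; each row shifts and turns the commanded pose from where the row before left it; what a row does not reach is not made up. A row lasts 1/8 s, in which the tool goes at most 62.5 mm and 10.7 degrees, less where a joint would pass 70% of its speed; a pose out of reach is approached as far as the arm can. A call is refused whole if a number of a shift passes 0.0625 or a number of a turn 10.7, either way. A call with a gripper value outside its range is refused whole. The fingers move at their own pace and stop on an object; "newtons" is the grip in N (left out, the last holds). Time passes only in rows, so rows that do not move let the fingers close. It gives the time, the measured TCP pose, the force and the opening at its end, in the units of the state.
- r.read_state(): the state, without advancing time (a new reading comes with each control period).
- cams.camera(name): name is "scene" or "side" or "wrist"; returns a dict with "color" (420x560x3 uint8, red, green, blue), "fx", "fy", "cx", "cy" (pixels), "extrinsics" (4x4, takes a point from camera to world coordinates). Camera axes: x right, y down, z forward; pixel columns grow to the right and rows downward; lengths in m; the calibration is good to about 2 mm. The wrist camera is an equidistant fisheye: a pixel r from the principal point sees the ray r / f radians off the axis. A picture is of the moment at which its call begins. There is no depth.
- ticket.close_job(): hands the job in, once; it reports no verdict.
The state is a dict: "time": time; "joint_positions": joint angles; "joint_vel": joint speeds; "joint_torque": joint torques, N m; "ee_pos": TCP position; "eef_rot": TCP orientation; "ft_force": force on the tool from outside, world axes, zero at the start; "torque": the same for the moment, N m; "width": finger opening in m.
Only numpy, scipy, OpenCV 4.12 (cv2) and the standard library are available. Lean on these libraries where they do the work, as an engineer would, in place of code of your own. Each camera call takes 0.05 s, during which the arm holds its last target.

TASK

Pull the hatching cabinet's drawer right out, set every egg rail in it, each lying flat in a lane of its own, and push the drawer fully shut. Then lock both slotted studs on the cabinet's top: put the orange key's blade in the slot, press the stud down and turn it a quarter turn clockwise (seen from above) until it springs back up in its catch; last, stand the key back in its blue block. Never tip the egg rails over and leave the other things on the table as they are.

Things in the scene. Friction and masses are not known exactly. Their poses are not given: they have to be found in the camera images.
- hatcher: fixed white cabinet, 180 deep (x) x 260 wide (y) x 120 high. Origin: middle of the foot of its front face (towards the robot); x points into the cabinet, away from the robot, z up. On its top a low black vent and, near the front, two black stud housings (64 x 64, 34 high, centred 40 behind the front face, 85 either side of the middle). A round silver motor juts out 47 on its left side
- drawer (a joint): how far the green-fronted drawer is pulled out of the cabinet, m: 0 shut, 0.165 fully out (stop). It slides straight along the cabinet's x axis, towards the robot as it opens, with about 2 N of friction, and stays where it is left; at the start it is shut or a few cm open
- drawer_handle (a point): grip point of the drawer's handle: an upright black tab on the top edge of the drawer front, 12 thick (x) x 80 wide (y), from 118 to 170 above the table; this point lies in its middle, 155 above the table, and moves with the drawer. The cabinet's top, 120 high, begins 7 behind the tab's middle when the drawer is shut
- drawer_floor (a point): middle of the drawer's floor, on its upper face, 18 above the table; axes as the cabinet's; moves with the drawer. Inside: 145 (x) x 224 (y). Three ribs 14 high along x at y = -56, 0, 56 make four lanes 53 wide with middles at y = -84, -28, 28, 84. Side and back walls 24 high; the front stands to 118 above the table. Fully out, this point is 90 in front of the cabinet's face
- press_left (a joint): quarter-turn stud on the left of the cabinet's top (seen from the robot). How far it is pressed in, m: 0 up, 0.009 fully down. A spring pushes it up: about 5 N at the top, 11 N fully down. It can be turned only while pressed at least 6 mm; let go half way round, it stays down about 5.5 mm
- turn_left (a joint): how far the left stud is turned clockwise seen from above, rad: about 0 unlocked (slot fore and aft, along the cabinet's x axis), 1.57 the stop (slot across, along y). Let go beyond about 1.25 it springs up fully (press back to 0) into its catch and is locked
- slot_left (a point): middle of the floor of the left stud's slot; x along the slot, turns with the stud, z up. Round silver head 42 across, sunk in a square black housing (opening 48, rim 154 above the table), its face 153 above the table when up; slot 10 wide, 11 deep, open at both ends, black floor 142 above the table when up. Red marks on the rim: unlocked slot direction; green: locked
- press_right (a joint): quarter-turn stud on the right of the cabinet's top (seen from the robot). Same as press_left
- turn_right (a joint): the right stud's turn, same as turn_left (also clockwise)
- slot_right (a point): middle of the floor of the right stud's slot, same as slot_left
- key: orange key for the studs, 102 tall, upright in the blue block at the start. Origin: middle of the blade's lower end; x along the blade's width, z up. Steel blade 28 wide (x) x 6 thick (y) x 30 long (lowest 5 is 26 x 4); above it an upright orange grip 46 wide (x) x 17 thick (y), from 30 to 102 above the blade's end. 140 g. The blade fits either way round
- keyblock: blue block 90 x 70 (x, y), 45 high, fixed to the table, with a pocket 36 (x) x 12 (y), 36 deep, in the middle of its top for the key's blade. Origin: middle of its underside. The key's grip rests on its top, so that the standing key's origin is 15 above this origin, with the axes parallel (or half a turn round)
- rail1: egg rail: white bar 124 long (x) x 40 wide (y) x 22 high with four speckled eggs in a row (tops 43 above the underside) and a yellow upright grip fin in the middle, 12 thick (x) x 34 wide (y), its top 80 above the underside. Origin: middle of the underside, z up. About 150 g. May be absent
- rail2: egg rail: white bar 124 long (x) x 40 wide (y) x 22 high with four speckled eggs in a row (tops 43 above the underside) and a yellow upright grip fin in the middle, 12 thick (x) x 34 wide (y), its top 80 above the underside. Origin: middle of the underside, z up. About 150 g. May be absent
- rail3: egg rail: white bar 124 long (x) x 40 wide (y) x 22 high with four speckled eggs in a row (tops 43 above the underside) and a yellow upright grip fin in the middle, 12 thick (x) x 34 wide (y), its top 80 above the underside. Origin: middle of the underside, z up. About 150 g. May be absent
- rail4: egg rail: white bar 124 long (x) x 40 wide (y) x 22 high with four speckled eggs in a row (tops 43 above the underside) and a yellow upright grip fin in the middle, 12 thick (x) x 34 wide (y), its top 80 above the underside. Origin: middle of the underside, z up. About 150 g. May be absent
- hygrometer: white box-shaped hygrometer 45 x 85 x 70, to be left alone
- tub: clear open tub, 90 across, 80 high, to be left alone
- sprayer: blue bottle with red cap, 66 across, 170 high, to be left alone
- candler: black egg lamp standing on end, 64 across, 120 high, to be left alone
- grit_jar: jar with green lid, 80 across, 100 high, to be left alone
- brush: brush, 180 long, lying on the table, to be left alone
- logbook: closed blue book 150 x 110 x 18, to be left alone
There are look-alikes about, which are no part of the job. There is more than one size of the keyblock; the one meant has the size given above.

How it is judged:
On the way, in this order (a step that is already met when the one before it is completed fails the run):
1. the drawer is pulled out, at least 150 mm (value of joint drawer above 0.15 m), for 0.2 s.
2. every egg rail lies flat in the drawer, on its floor (x of rail1 in the frame of drawer_floor between -0.02 and 0.02 m and y of rail1 in the frame of drawer_floor between -0.105 and 0.105 m and z of rail1 in the frame of drawer_floor between -0.008 and 0.008 m and angle between each of rail1, rail2, rail3, rail4's own z axis and vertical below 0.12 rad and x of rail2 in the frame of drawer_floor between -0.02 and 0.02 m and y of rail2 in the frame of drawer_floor between -0.105 and 0.105 m and z of rail2 in the frame of drawer_floor between -0.008 and 0.008 m and x of rail3 in the frame of drawer_floor between -0.02 and 0.02 m and y of rail3 in the frame of drawer_floor between -0.105 and 0.105 m and z of rail3 in the frame of drawer_floor between -0.008 and 0.008 m and x of rail4 in the frame of drawer_floor between -0.02 and 0.02 m and y of rail4 in the frame of drawer_floor between -0.105 and 0.105 m and z of rail4 in the frame of drawer_floor between -0.008 and 0.008 m), for 0.2 s.
3. the drawer is shut, to within 6 mm, with the rails in it (all of step 2 and value of joint drawer below 0.006 m), for 0.2 s.
4. both studs are turned at least 1.2 rad and have sprung up to within 3 mm (value of joint each of turn_left, turn_right above 1.2 rad and value of joint each of press_left, press_right below 0.003 m and value of joint drawer below 0.006 m), for 0.3 s.
At the end, for the whole second after the job is handed in: All rails flat in the drawer (within 20 mm fore/aft and 105 mm sideways of its middle, 8 mm of its floor, tilt under 0.12 rad); drawer shut to 6 mm; studs turned 1.2 rad or more and up to 3 mm; key in its block (12 mm from its middle, 6 mm of seated, tilt under 0.12 rad); all at rest (all of step 2 and all of step 4 and horizontal distance between key and keyblock below 0.012 m and z of key in the frame of keyblock between 0.009 and 0.021 m and angle between key's own z axis and vertical below 0.12 rad and linear speed of each of rail1, rail2, rail3, rail4, key below 0.02 m/s); the robot touches nothing.
It fails at once if an egg rail is tipped by more than 0.8 rad (angle between any of rail1, rail2, rail3, rail4's own z axis and vertical above 0.8 rad).
It fails at once if a thing to be left alone is moved more than 60 mm (distance of any of hygrometer, tub, sprayer, candler, grit_jar, brush, logbook from where it was at the start of the episode above 0.06 m).
Of rail1, rail2, rail3, rail4 only 2 to 4 are there at a start; the rules pass over those that are not, and their reading is None.
At some moment in a run one of rail1, rail2, rail3, rail4 may be knocked a few centimetres aside while the robot is not near it.
It also fails if it takes over 210 s, if anything falls off the work surface, if the arm or the gripper's body presses on something with over 40 N, if the wrist force passes 120 N, or if a joint passes its speed limit or range.

## Working session

There is one attempt and no reset: what is moved stays moved. The work goes in short steps, Python scripts to look and compute and a tool call to move; the robot and the scene stay as the last step left them, time stands still between calls to the robot, and variables do not carry over. Pictures are saved under pics/ and viewed, and the job is handed in when it is done.

Besides the shell and the picture viewer there is one more tool, called after ">>>" as a command line: name --argument value ..., lists and objects as JSON in quotes. drive_tool: Moves the arm, as the interface text tells. Its arguments: {"type":"object","properties":{"moves":{"type":"string"},"newtons":{"type":"number"}},"required":["moves"]}

```bash
mkdir -p pics; cat > h.py <<'E'
import numpy as np, cv2
from bench import r,cams,ticket
def snap(n,f):
    c=cams.camera(n); cv2.imwrite('pics/'+f,c['color'][:,:,::-1]); np.savez('pics/'+f[:-4]+'.npz',**c); return c
def load(f):
    return dict(np.load('pics/'+f+'.npz'))
def ray(c,u,v):
    x=(u-c['cx'])/c['fx'];y=(v-c['cy'])/c['fy'];E=c['extrinsics']
    return E[:3,3],E[:3,:3]@np.array([x,y,1.])
def rayw(c,u,v):
    x=(u-c['cx'])/c['fx'];y=(v-c['cy'])/c['fy'];t=np.hypot(x,y)+1e-12;E=c['extrinsics']
    return E[:3,3],E[:3,:3]@np.array([x/t*np.sin(t),y/t*np.sin(t),np.cos(t)])
def pl(c,u,v,z,w=False):
    o,d=(rayw if w else ray)(c,u,v); return o+d*(z-o[2])/d[2]
def proj(c,p,w=False):
    E=c['extrinsics'];q=E[:3,:3].T@(np.array(p)-E[:3,3])
    if w:
        t=np.arctan2(np.hypot(q[0],q[1]),q[2]);s=t/np.hypot(q[0],q[1])
        return np.array([c['cx']+c['fx']*q[0]*s,c['cy']+c['fy']*q[1]*s])
    return np.array([c['cx']+c['fx']*q[0]/q[2],c['cy']+c['fy']*q[1]/q[2]])
E
python3 - <<'E'
from h import *
np.set_printoptions(precision=4,suppress=True)
for n in('scene','side','wrist'):
    c=snap(n,n+'0.png'); print(n,c['fx'],c['fy'],c['cx'],c['cy'],c['extrinsics'])
print(r.read_state())
E
```

```text
scene 416.56013832796316 416.56013832796316 275.07614645387093 202.6709200976432 [[ 0.866   0.3939 -0.3082  0.8387]
 [ 0.5001 -0.6791  0.5373 -0.5825]
 [ 0.0024 -0.6194 -0.785   0.9637]
 [ 0.      0.      0.      1.    ]]
side 398.5066101702641 398.5066101702641 271.87288351915566 202.72757122078113 [[-0.8396 -0.366   0.4014 -0.042 ]
 [-0.5429  0.5891 -0.5984  0.8224]
 [-0.0174 -0.7204 -0.6934  1.0339]
 [ 0.      0.      0.      1.    ]]
wrist 325.19226210127806 325.19226210127806 280.0154751024893 210.0902909501633 [[ 0.3936 -0.8784 -0.2713  0.3196]
 [-0.9193 -0.3764 -0.1148 -0.5422]
 [-0.0013  0.2946 -0.9556  0.3834]
 [ 0.      0.      0.      1.    ]]
{'time': 0.15, 'joint_positions': array([ 1.1444,  0.3327, -0.0647,  1.4607,  0.0216,  1.3499, -0.0885]), 'joint_vel': array([ 0.0002, -0.0006,  0.0017, -0.0018,  0.0004, -0.0011,  0.0003]), 'joint_torque': array([  0.0003, -62.3633,   0.0246, -39.0145,  -0.0614,   0.0372,
         0.0001]), 'ee_pos': array([ 0.2455, -0.5745,  0.2329]), 'eef_rot': array([-0.6926, -0.1422,  0.6928, -0.1415]), 'ft_force': array([-0.3957, -0.1734,  0.2655]), 'torque': array([-0.0041,  0.0168, -0.0363]), 'width': 0.08710554746860781}
```

View pics/scene0.png

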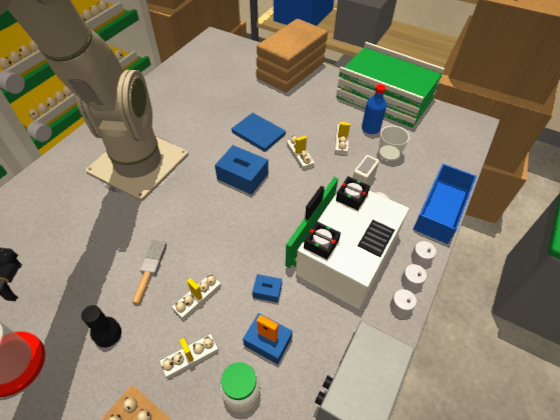

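View pics/side0.png

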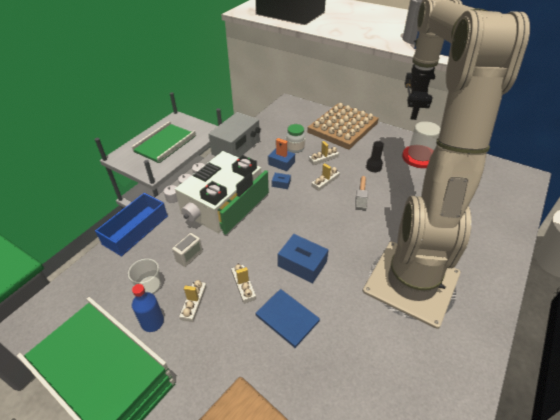

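View pics/wrist0.png

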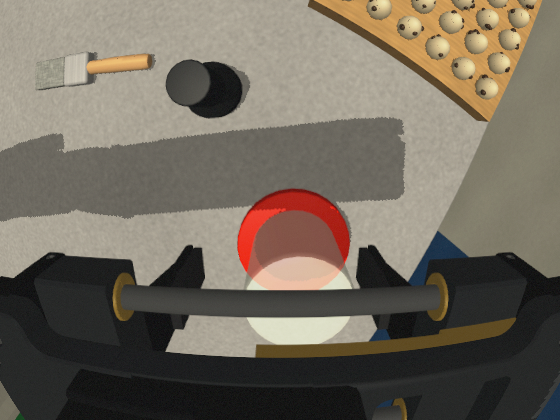

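The scene view shows four egg rails: (197,293), (188,352), (301,150) and (342,137). The orange key at (267,330) stands in the middle-sized blue block. The decoys are a large slotted block (242,168), a small one (267,288) and a blue bin (445,200). The cabinet is at (350,240) with a green drawer front. Next I'll take measurements and close crops.

```bash
python3 - <<'E'
from h import *
np.set_printoptions(precision=4,suppress=True)
for n in('scene0','side0'):
    c=load(n);hsv=cv2.cvtColor(c['color'],cv2.COLOR_RGB2HSV)
    for nm,lo,hi in(('yel',(22,150,120),(32,255,255)),('org',(4,180,150),(14,255,255)),('green',(50,150,60),(80,255,255))):
        m=cv2.inRange(hsv,lo,hi)
        k,l,s,ce=cv2.connectedComponentsWithStats(m)
        for i in range(1,k):
            if s[i,4]>40 : print(n,nm,s[i],ce[i])
c=load('scene0');a=c['color'][:,:,::-1]
cv2.imwrite('pics/cropA.png',cv2.resize(a[160:310,230:430],None,fx=4,fy=4,interpolation=cv2.INTER_CUBIC))
cv2.imwrite('pics/cropB.png',cv2.resize(a[260:410,150:350],None,fx=4,fy=4,interpolation=cv2.INTER_CUBIC))
cv2.imwrite('pics/cropC.png',cv2.resize(a[100:200,210:410],None,fx=4,fy=4,interpolation=cv2.INTER_CUBIC))
c=load('side0');a=c['color'][:,:,::-1]
cv2.imwrite('pics/cropD.png',cv2.resize(a[110:260,150:350],None,fx=4,fy=4,interpolation=cv2.INTER_CUBIC))
E
```

```text
scene0 yel [ 71   0  28  15 225] [83.6978  4.3911]
scene0 yel [  0  22  32  39 719] [12.7761 39.5202]
scene0 yel [109  45  20  12  64] [118.7188  50.4531]
scene0 yel [  10   75   55   53 1037] [35.8525 98.6278]
scene0 yel [ 39 117  46  38 325] [ 61.2062 135.7569]
scene0 yel [338 122  12  16 142] [343.3592 128.9366]
scene0 yel [296 136  11  17 147] [300.3878 143.5306]
scene0 yel [187 278  15  22 144] [193.6736 287.9653]
scene0 yel [180 338  13  24 129] [185.9302 349.0853]
scene0 org [257 321  21  10  44] [266.4318 325.7955]
scene0 green [  0  10  17  20 193] [ 5.9845 19.6684]
scene0 green [ 96  10  42  31 527] [117.5977  24.5446]
scene0 green [ 345   47   96   74 2507] [396.4675  74.375 ]
scene0 green [127  57  23  14 175] [140.2914  63.8971]
scene0 green [  2  62  52  41 574] [31.6794 80.5871]
scene0 green [ 32 106  50  43 491] [ 60.998  124.3157]
scene0 green [  0 165   6  13  48] [  1.7708 171.3125]
scene0 green [286 177  52  90 927] [308.2578 224.2999]
scene0 green [548 195  12  64 407] [555.4324 234.7371]
scene0 green [222 363  34  37 980] [238.3408 380.7092]
side0 green [    0     0   208   281 33546] [ 73.9784 101.4722]
side0 green [ 12 252  16  12  61] [ 20.1639 257.918 ]
side0 green [  0 275  27  24 152] [ 10.625  286.4803]
```

View pics/cropA.png

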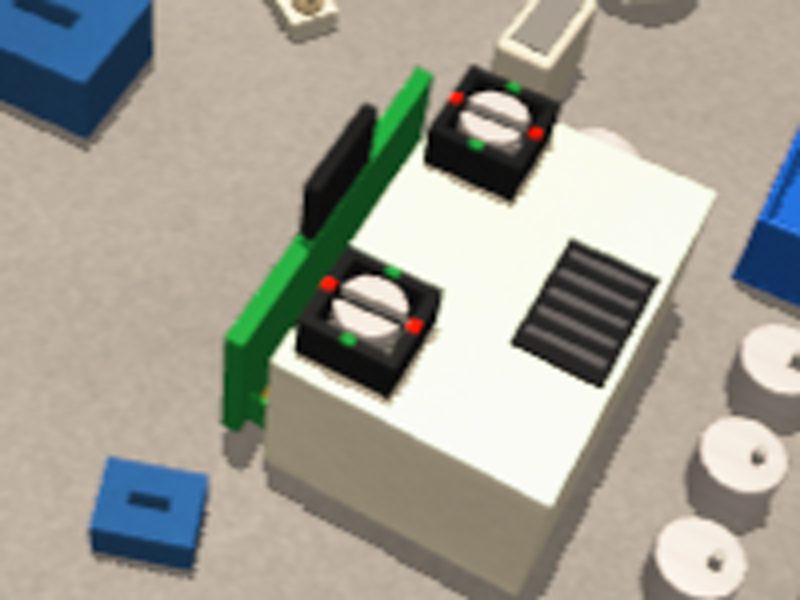

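View pics/cropB.png

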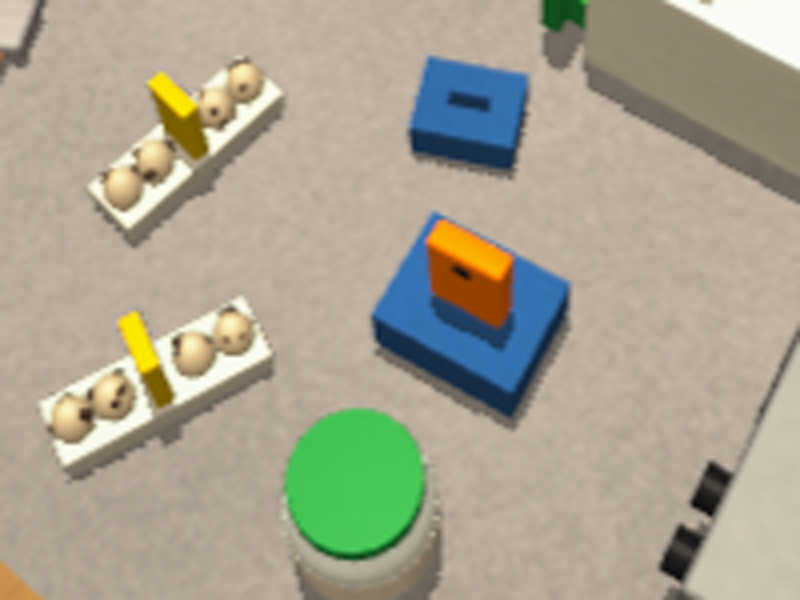

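View pics/cropC.png

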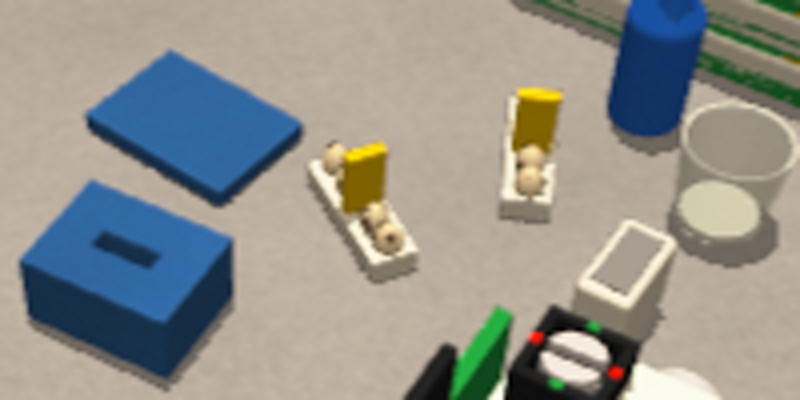

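View pics/cropD.png

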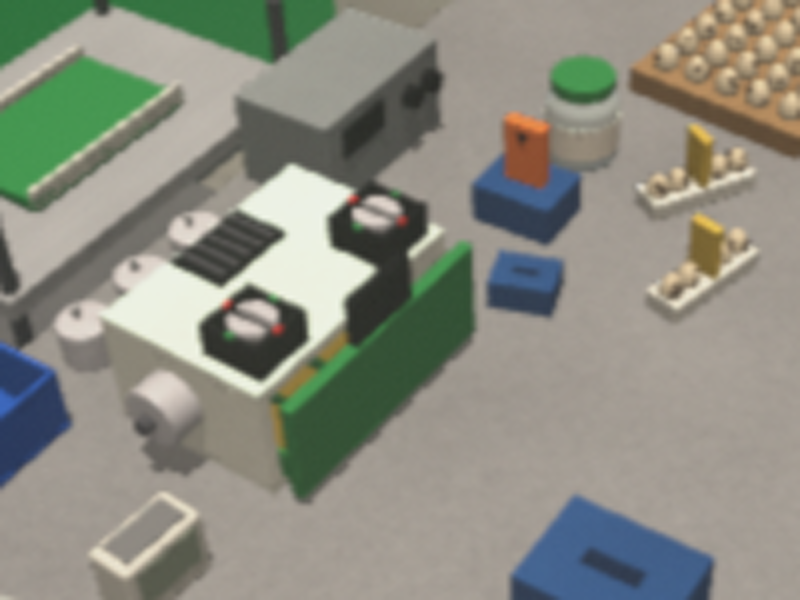

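The crops confirm the choice: the key stands in the middle block, and the small block (468,100) and the large one are look-alikes. The drawer is slightly open. Next I'll cast rays onto known heights.

```bash
python3 - <<'E'
from h import *
np.set_printoptions(precision=4,suppress=True)
c=load('scene0')
def P(u,v,z,o): return pl(c,o[0]+u/4,o[1]+v/4,z)[:2]
A=(230,160);B=(150,260);C=(210,100)
A=(230-.4,160-.4)
q=[P(u,v,.12,A) for u,v in((716,192),(548,502),(275,365))];print('cab top FL? ',q, [np.linalg.norm(q[i]-q[i+1]) for i in(0,1)])
d=q[0]-q[1];print('cab y dir',np.degrees(np.arctan2(d[1],d[0])))
q=[P(u,v,.118,A) for u,v in((228,338),(418,68))];print('drw',q,np.linalg.norm(q[0]-q[1]),np.degrees(np.arctan2(*(q[1]-q[0])[::-1])))
R=[P(u,v,.154,A) for u,v in((328,284),(414,326))];L=[P(u,v,.154,A) for u,v in((457,98),(536,133))]
G=[P(u,v,.154,A) for u,v in((393,271),(348,339))];GL=[P(u,v,.154,A) for u,v in((513,87),(476,145))]
print('studR',np.mean(R,0),np.mean(G,0),'studL',np.mean(L,0),np.mean(GL,0))
d=np.mean(L+GL,0)-np.mean(R+G,0);print(np.linalg.norm(d),np.degrees(np.arctan2(d[1],d[0])))
q=[P(u,v,.045,B) for u,v in((374,315),(436,213),(569,287),(513,388))];print('kb',q,np.mean(q,0),[np.linalg.norm(q[i]-q[i-1]) for i in range(4)])
q=[P(u,v,.117,B) for u,v in((430,233),(442,221),(513,260),(500,272))];print('key top',np.mean(q,0),q)
q=[P(u,v,.0,B) for u,v in((411,110),(430,60),(527,75),(515,165))]
# rails: bar axis at z .022 and fin top ends
for nm,o,f1,f2 in(('r1',B,(153,82),(174,78)),):pass
for nm,o,f in(('r1',B,[(149,82),(160,73),(185,101),(175,108)]),('r2',B,[(119,320),(136,312),(155,349),(140,357)]),('r3',C,[(344,158),(348,151),(386,146),(384,158)]),('r4',C,[(516,95),(521,89),(561,92),(558,102)])):
    q=[P(u,v,.08,o) for u,v in f];print(nm,np.mean(q,0),[round(float(np.linalg.norm(q[i]-q[i-1])),4) for i in range(4)])
# bar corners at z=.022
for nm,o,f in(('r1',B,((90,187),(134,228),(282,95))),('r2',B,((42,408),(70,464),(240,297),(272,356))),('r3',C,((309,168),(370,264),(414,252))),('r4',C,((501,206),(551,208),(509,97)))):
    q=[P(u,v,.022,o) for u,v in f];
    for i in range(len(q)):
        for j in range(i):
            d=q[i]-q[j];print(nm,i,j,np.linalg.norm(d).round(4),np.degrees(np.arctan2(d[1],d[0])).round(1),((q[i]+q[j])/2).round(4))
from scipy.spatial.transform import Rotation as Ro
print(Ro.from_quat(r.read_state()['eef_rot']).as_matrix())
E
```

```text
cab top FL?  [array([0.811 , 0.1525]), array([ 0.8015, -0.1055]), array([ 0.6277, -0.1031])] [np.float64(0.25815888763387357), np.float64(0.17385710731324827)]
cab y dir 87.8855079603783
drw [array([ 0.5939, -0.0994]), array([0.6004, 0.1552])] 0.25467811528968703 88.52491222731693
studR [ 0.6651 -0.0583] [ 0.6651 -0.058 ] studL [0.6708 0.1121] [0.6701 0.1114]
0.1699762237757116 88.2137033660662
kb [array([ 0.6106, -0.3243]), array([ 0.6094, -0.2557]), array([ 0.6972, -0.2557]), array([ 0.6977, -0.3203])] [ 0.6537 -0.289 ] [np.float64(0.0871876420009765), np.float64(0.06856972924269471), np.float64(0.0878660322885597), np.float64(0.0646185619745837)]
key top [ 0.653  -0.2879] [array([ 0.6304, -0.2925]), array([ 0.6324, -0.2835]), array([ 0.6759, -0.2833]), array([ 0.6732, -0.2923])]
r1 [ 0.4425 -0.2827] [0.0241, 0.0082, 0.0248, 0.0069]
r2 [ 0.5159 -0.406 ] [0.0241, 0.0096, 0.0236, 0.0085]
r3 [0.4356 0.2815] [0.0307, 0.0085, 0.0301, 0.0136]
r4 [0.5233 0.4108] [0.0335, 0.0086, 0.0317, 0.0125]
r1 1 0 0.0395 -10.7 [ 0.4345 -0.3413]
r1 2 0 0.1262 59.0 [ 0.4476 -0.2835]
r1 2 1 0.1185 77.2 [ 0.467  -0.2872]
r2 1 0 0.0359 -25.7 [ 0.4905 -0.4613]
r2 2 0 0.1208 61.2 [ 0.5034 -0.4006]
r2 2 1 0.1242 78.0 [ 0.5195 -0.4084]
r2 3 0 0.1279 43.0 [ 0.5211 -0.4099]
r2 3 1 0.1197 59.2 [ 0.5372 -0.4177]
r2 3 2 0.04 -27.8 [ 0.5502 -0.3569]
r3 1 0 0.116 -37.0 [0.4238 0.2648]
r3 2 0 0.1234 -19.5 [0.4357 0.2791]
r3 2 1 0.0371 50.3 [0.482  0.2441]
r4 1 0 0.0397 26.9 [0.5488 0.3474]
r4 2 0 0.1314 112.0 [0.5065 0.3994]
r4 2 1 0.134 129.1 [0.5242 0.4084]
[[-0.0005  0.393  -0.9196]
 [ 0.0009 -0.9196 -0.393 ]
 [-1.     -0.0011  0.0001]]
```

>>> drive_tool --moves "0 0 0.045 0 0; 0 0 0.045 0 0; 0.025 0.043 0 5 0; 0.025 0.043 0 5 0; 0.025 0.043 0 5 0; 0.025 0.043 0 5 0; 0.025 0.043 0 5 0; 0.025 0.043 0 5 0; 0.025 0.043 0 5 0; 0.025 0.043 0 5 0; 0.025 0.043 0 5 0; 0.025 0.043 0 5 0; 0.025 0.043 0 5 0; 0.025 0.043 0 5 0; 0.025 0.043 0 5 0; 0.025 0.043 0 0 0; 0 0 0 0 0; 0 0 0 0 0"

```text
time: 2.4
ee_pos: [0.5955, 0.0267, 0.3232]
eef_rot: [-0.508, -0.492, 0.508, -0.492]
ft_force: [-0.4, -0.8, -0.1]
width: 0.0869
```

```bash
cat >> h.py <<'E'
def st():
    from scipy.spatial.transform import Rotation as Ro
    s=r.read_state();M=Ro.from_quat(s['eef_rot']).as_matrix()
    print('t',round(s['time'],2),'tcp',s['ee_pos'].round(4),'jaw',np.degrees(np.arctan2(M[1,1],M[0,1])).round(2),'xax',M[:,0].round(3),'F',s['ft_force'].round(1),'T',s['torque'].round(2),'w',round(s['width'],4),'q',s['joint_positions'].round(2))
    return s
E
python3 - <<'E'
from h import *
st();snap('wrist','w1.png');snap('scene','s1.png')
E
```

```text
t 2.4 tcp [0.5955 0.0267 0.3232] jaw -1.88 xax [-0.001 -0.    -1.   ] F [-0.4 -0.8 -0.1] T [ 0.02 -0.04 -0.07] w 0.0869 q [ 0.39  0.3  -0.65  1.37  0.18  1.53 -0.28]
```

View pics/w1.png

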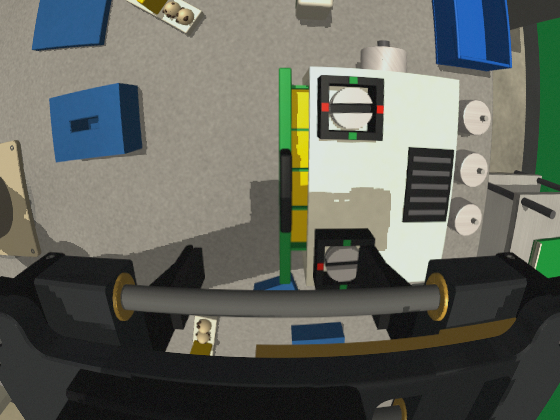

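Wrist view: the tab is at columns 281–291, rows 150–231, and both slots lie fore and aft (red marks at left and right). I'll measure the tab and studs from this view.

```bash
python3 - <<'E'
from h import *
np.set_printoptions(precision=4,suppress=True)
c=load('w1')
cv2.imwrite('pics/w1c.png',cv2.resize(c['color'][60:270,240:400,::-1],None,fx=3.5,fy=2.8,interpolation=cv2.INTER_CUBIC))
for p in((281,150),(290.5,150),(281,231),(290.5,231)):print('tab',pl(c,*p,.17,True)[:2])
hsv=cv2.cvtColor(c['color'],cv2.COLOR_RGB2HSV)
m=cv2.inRange(hsv,(0,170,150),(4,255,255))|cv2.inRange(hsv,(175,170,150),(180,255,255))
k,l,s,ce=cv2.connectedComponentsWithStats(m)
for i in range(1,k):
    if s[i,4]>15:print('red',ce[i],s[i,4],pl(c,*ce[i],.154,True)[:2])
m=cv2.inRange(hsv,(50,150,120),(75,255,255))
k,l,s,ce=cv2.connectedComponentsWithStats(m)
for i in range(1,k):
    if 10<s[i,4]<200:print('green',ce[i],s[i,4],pl(c,*ce[i],.154,True)[:2])
E
```

```text
tab [0.5973 0.0736]
tab [0.6061 0.0733]
tab [ 0.5947 -0.007 ]
tab [ 0.6042 -0.0074]
red [324.9455 106.5636] 55 [0.6413 0.1138]
red [379.6364 109.0455] 44 [0.697  0.1121]
green [353.1569  80.0588] 51 [0.67   0.1406]
green [300.5417  86.5417] 24 [0.6181 0.1339]
green [301.3077 129.1538] 13 [0.6177 0.0918]
green [352.1957 135.3913] 46 [0.6684 0.0852]
green [303.5 169.5] 16 [0.6191 0.0515]
```

View pics/w1c.png

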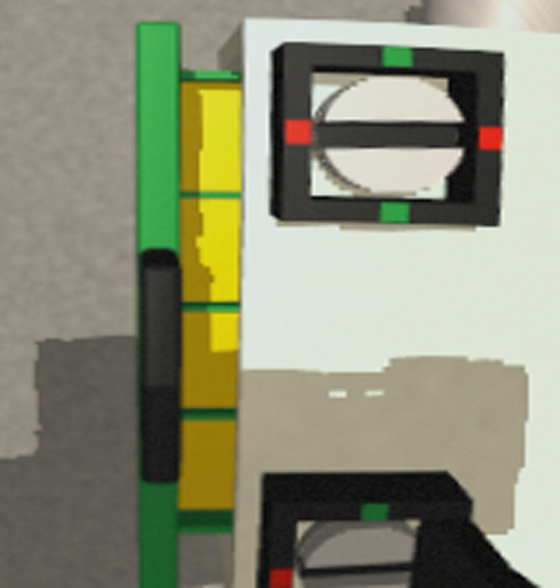

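>>> drive_tool --moves "0.005 0.002 -0.045 0 0; 0 0 -0.045 0 0; 0 0 -0.045 0 0; 0 0 -0.041 0 0; 0 0 0 0 0; 0 0 0 0 0.8; 0 0 0 0 1; 0 0 0 0 1; 0 0 0 0 1; 0 0 0 0 1; 0 0 0 0 1" --newtons 40

```text
time: 3.88
ee_pos: [0.6006, 0.0293, 0.1476]
eef_rot: [0.508, 0.492, -0.508, 0.492]
ft_force: [-0.5, 0.5, -0.3]
width: 0.0346
```

```bash
python3 - <<'E'
from h import *
st();
E
```

```text
t 3.88 tcp [0.6006 0.0293 0.1476] jaw -1.86 xax [ 0.  0. -1.] F [-0.5  0.5 -0.3] T [-0.02 -0.08 -0.01] w 0.0346 q [ 0.38  0.41 -0.63  1.61  0.26  1.21 -0.34]
```

Fingers are still closing.

>>> drive_tool --moves "0 0 0 0 1; 0 0 0 0 1; 0 0 0 0 1; -0.01 0 0 0 1; -0.015 0.0005 0 0 1; -0.02 0.0005 0 0 1; -0.02 0.0005 0 0 1; -0.02 0.0005 0 0 1; -0.02 0.0005 0 0 1; -0.015 0.0005 0 0 1; -0.01 0.0005 0 0 1; -0.008 0.0005 0 0 1; 0 0 0 0 1; 0 0 0 0 1"

```text
time: 5.62
ee_pos: [0.4624, 0.0332, 0.1475]
eef_rot: [-0.508, -0.492, 0.508, -0.492]
ft_force: [-1.8, 2.7, -2.0]
width: 0.0116
```

```bash
python3 - <<'E'
from h import *
st();
E
```

```text
t 5.62 tcp [0.4624 0.0332 0.1475] jaw -1.86 xax [-0.001  0.    -1.   ] F [-1.8  2.7 -2. ] T [0.44 0.24 0.06] w 0.0116 q [ 0.5   0.1  -0.69  1.95  0.07  1.12 -0.25]
```

>>> drive_tool --moves "-0.004 0 0 0 1; -0.003 0 0 0 1; -0.003 0 0 0 1; 0 0 0 0 1; 0 0 0 0 1"

```text
time: 6.25
ee_pos: [0.4552, 0.0334, 0.1475]
eef_rot: [0.51, 0.491, -0.506, 0.493]
ft_force: [20.8, 4.5, -24.0]
width: 0.012
```

```bash
python3 - <<'E'
from h import *
st();
E
```

```text
t 6.25 tcp [0.4552 0.0334 0.1475] jaw -1.87 xax [ 0.007  0.002 -1.   ] F [ 20.8   4.5 -24. ] T [ 0.73 -4.33  0.07] w 0.012 q [ 0.51  0.07 -0.69  1.97  0.05  1.11 -0.24]
```

>>> drive_tool --moves "0.003 0 0 0 1; 0 0 0 0 0.5; 0 0 0 0 0.5; 0 0 0 0 0.5; 0 0 0 0 0.5; 0 0 0 0 0.5; 0 0 0.04 0 0.3; 0 0 0.06 0 0; 0 0 0.06 0 0; 0 -0.03 0.02 0 0; 0 -0.05 0 0 0; 0 -0.06 0 0 0; 0 -0.06 0 0 0; 0 -0.06 0 0 0; 0 0 0 0 0; 0 0 0 0 0"

```text
time: 8.25
ee_pos: [0.4557, -0.2262, 0.3274]
eef_rot: [0.508, 0.492, -0.508, 0.492]
ft_force: [0.9, 0.3, 0.2]
width: 0.087
```

```bash
python3 - <<'E'
from h import *
st();snap('wrist','w2.png');snap('scene','s2.png')
E
```

```text
t 8.25 tcp [ 0.4557 -0.2262  0.3274] jaw -1.84 xax [-0.     0.001 -1.   ] F [0.9 0.3 0.2] T [ 0.   -0.12 -0.  ] w 0.087 q [ 0.76  0.06 -0.41  1.59  0.02  1.5   0.32]
```

View pics/w2.png

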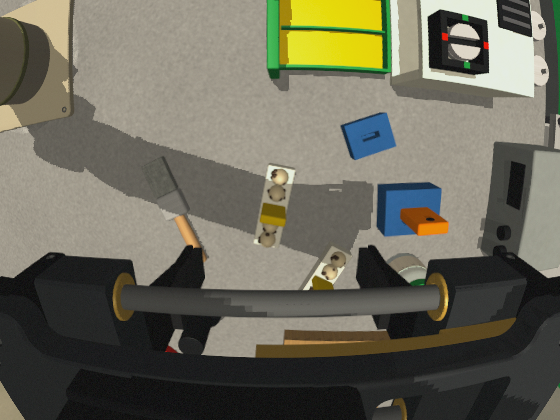

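View pics/s2.png

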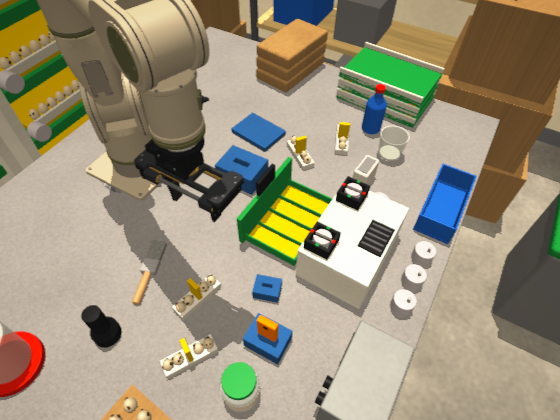

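The drawer is fully out and empty. Rail1 is fully visible in the wrist view at (270,205). I'll measure it there, along with the drawer edges.

```bash
cat >> h.py <<'E'
def rect(c,pts,z,w=False):
    q=np.array([pl(c,u,v,z,w)[:2] for u,v in pts]);R=cv2.minAreaRect(q.astype(np.float32)*1000)
    b=cv2.boxPoints(R);e=b[1]-b[0],b[2]-b[1];e=max(e,key=np.linalg.norm)
    print('c',np.array(R[0]).round(1),'size',np.array(R[1]).round(1),'yaw',np.degrees(np.arctan2(e[1],e[0])).round(1)%180)
def crop(c,f,x0,y0,x1,y1,k):
    cv2.imwrite('pics/'+f,cv2.resize(c['color'][y0:y1,x0:x1,::-1],None,fx=k,fy=k,interpolation=cv2.INTER_CUBIC))
E
python3 - <<'E'
from h import *
c=load('w2');crop(c,'w2c.png',230,140,370,300,4)
crop(c,'w2d.png',260,0,420,90,4)
E
```

```text
(no output)
```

View pics/w2c.png

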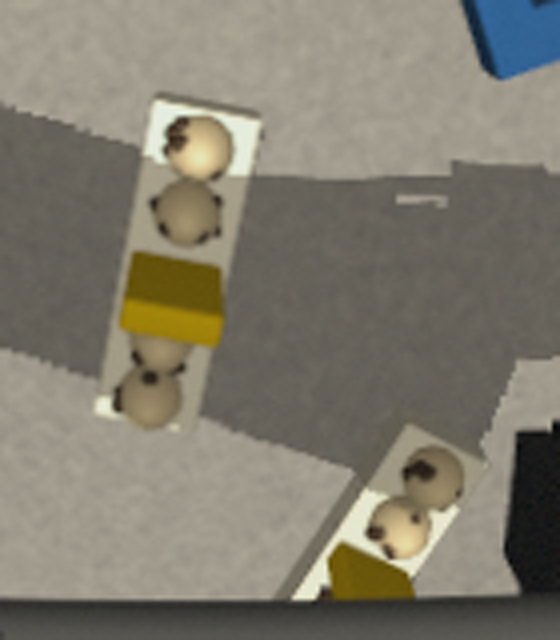

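View pics/w2d.png

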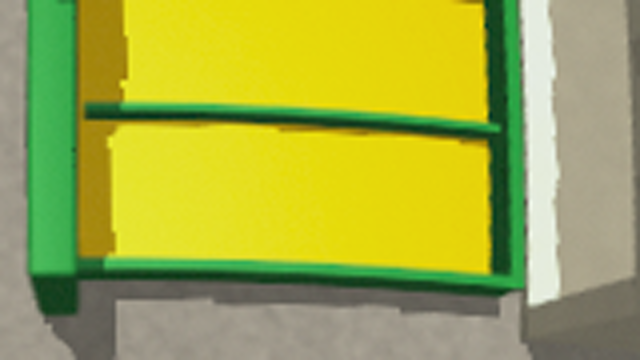

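```bash
python3 - <<'E'
from h import *
np.set_printoptions(precision=4,suppress=True)
c=load('w2')
f=lambda L,o:[(o[0]+u/4-.4,o[1]+v/4-.4) for u,v in L]
o=(230,140)
rect(c,f([(155,100),(261,118),(185,430),(96,412)],o),.022,True)
rect(c,f([(123,303),(127,294),(222,318),(218,345),(121,330)],o),.08,True)
print('fin top',[pl(c,*p,.08,True)[:2] for p in f([(123,303),(223,320),(121,330),(218,345)],o)])
o=(260,0)
# side wall top edge z .042 front to back, rib ends z=.032
print([pl(c,*p,.042,True)[:2] for p in f([(80,268),(515,285)],o)])
print([pl(c,*p,.032,True)[:2] for p in f([(86,108),(500,129)],o)])
print('front outer',[pl(c,*p,.118,True)[:2] for p in f([(32,273),(77,273)],o)])
E
```

```text
c [ 442.9 -279.5] size [123.1  38.1] yaw 75.9
c [ 443.7 -279.2] size [12.4 32.6] yaw 168.9
fin top [array([ 0.4283, -0.2731]), array([ 0.4604, -0.2799]), array([ 0.4272, -0.2823]), array([ 0.4585, -0.2884])]
[array([ 0.4592, -0.0817]), array([ 0.607 , -0.0851])]
[array([ 0.463 , -0.0231]), array([ 0.6072, -0.0265])]
front outer [array([ 0.4459, -0.0936]), array([ 0.4581, -0.0941])]
```

>>> drive_tool --moves "-0.006 -0.027 0 -5.6 0; -0.0067 -0.0268 0 -5.6 0; 0 0 -0.05 0 0; 0 0 -0.05 0 0; 0 0 -0.05 0 0; 0 0 -0.05 0 0; 0 0 -0.04 0 0; 0 0 -0.03 0 0; 0 0 0 0 0.65; 0 0 0 0 0.65; 0 0 0 0 1; 0 0 0 0 1; 0 0 0 0 1; 0 0 0 0 1; 0 0 0 0 1; 0 0 0 0 1; 0 0 0 0 1; 0 0 0 0 1" --newtons 20

```text
time: 10.6
ee_pos: [0.443, -0.2806, 0.0577]
eef_rot: [0.554, 0.44, -0.554, 0.44]
ft_force: [1.1, -0.7, 1.7]
width: 0.034
```

```bash
python3 - <<'E'
from h import *
np.set_printoptions(precision=4,suppress=True)
st();c=snap('scene','s3.png')
print('candler',pl(c,95,312,.12),'jar',pl(c,238,380,.10))
E
```

```text
t 10.6 tcp [ 0.443  -0.2806  0.0577] jaw -13.06 xax [ 0. -0. -1.] F [ 1.1 -0.7  1.7] T [-0.13 -0.19  0.  ] w 0.034 q [ 0.79  0.31 -0.35  1.9   0.13  0.95  0.15]
candler [ 0.3236 -0.4554  0.12  ] jar [ 0.6595 -0.4147  0.1   ]
```

View pics/s3.png

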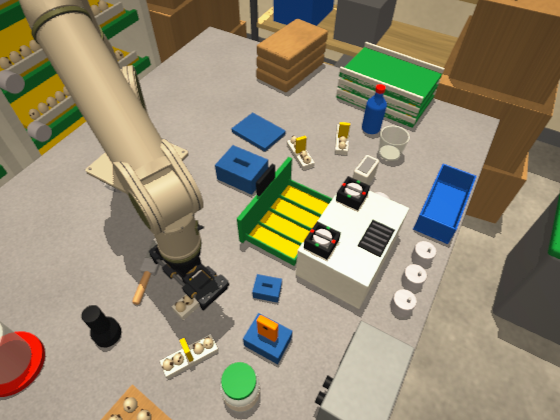

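>>> drive_tool --moves "0 0 0.03 0 1; 0 0 0.06 0 1; 0 0 0.07 0 1; 0.0101 0.0252 0 -9 1; 0.0101 0.0253 0 -9 1; 0.0101 0.0253 0 -9 1; 0.0101 0.0253 0 -9 1; 0.0101 0.0253 0 -9 1; 0.0101 0.0253 0 -9 1; 0.0101 0.0253 0 -9 1; 0.0101 0.0253 0 -9 1; 0.0102 0.0253 0 -6.7 1; 0 0 0 0 1; 0 0 0 0 1; 0 0 0 0 1"

```text
out of range; nothing moved
```

```bash
python3 - <<'E'
from h import *
st();c=snap('scene','s4.png');crop(c,'s4c.png',200,150,360,300,4);snap('wrist','w4.png')
E
```

```text
t 10.65 tcp [ 0.443  -0.2806  0.0577] jaw -13.06 xax [ 0. -0. -1.] F [-0.1  0.4  1.5] T [-0.15 -0.18 -0.  ] w 0.0339 q [ 0.79  0.31 -0.35  1.9   0.13  0.95  0.15]
```

View pics/s4c.png

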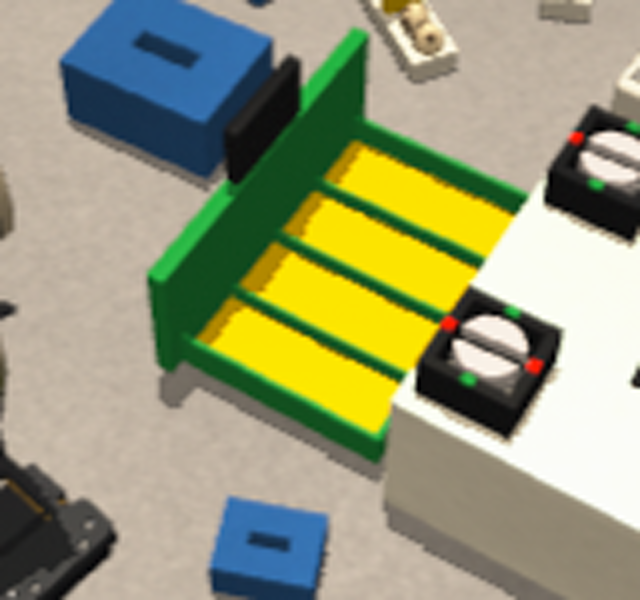

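View pics/w4.png

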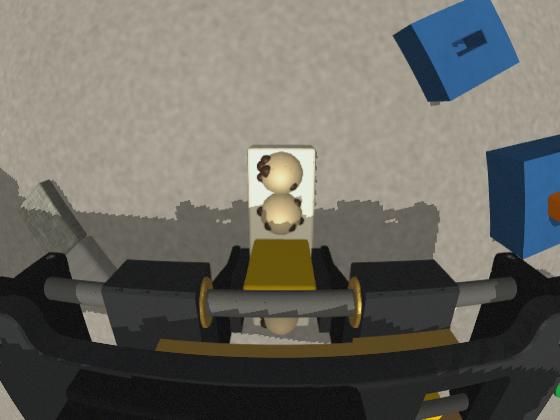

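A 0.07 m shift was over the row limit, so nothing moved. The rail sits squarely in the grip. Resending.

>>> drive_tool --moves "0 0 0.03 0 1; 0 0 0.06 0 1; 0 0 0.06 0 1; 0.0101 0.0252 0 -9 1; 0.0101 0.0253 0 -9 1; 0.0101 0.0253 0 -9 1; 0.0101 0.0253 0 -9 1; 0.0101 0.0253 0 -9 1; 0.0101 0.0253 0 -9 1; 0.0101 0.0253 0 -9 1; 0.0101 0.0253 0 -9 1; 0.0102 0.0253 0 -6.7 1; 0 0 0 0 1; 0 0 0 0 1; 0 0 0 0 1"

```text
time: 12.62
ee_pos: [0.5335, -0.054, 0.2074]
eef_rot: [-0.707, 0.011, 0.707, 0.011]
ft_force: [0.3, 0.3, -0.8]
width: 0.034
```

```bash
python3 - <<'E'
from h import *
st();c=snap('scene','s5.png');crop(c,'s5c.png',200,150,360,300,4);snap('wrist','w5.png')
E
```

```text
t 12.62 tcp [ 0.5335 -0.054   0.2074] jaw -91.81 xax [-0.001 -0.    -1.   ] F [ 0.3  0.3 -0.8] T [ 0.04 -0.03  0.02] w 0.034 q [ 0.42  0.19 -0.46  1.71  0.09  1.26 -1.65]
```

View pics/s5c.png

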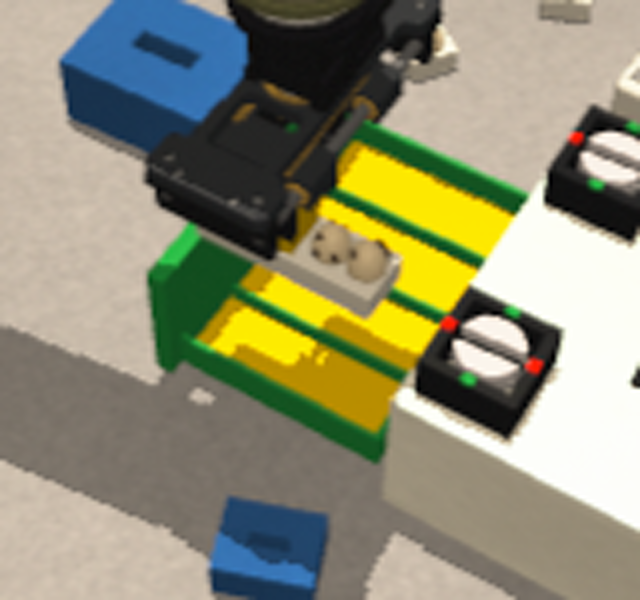

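View pics/w5.png

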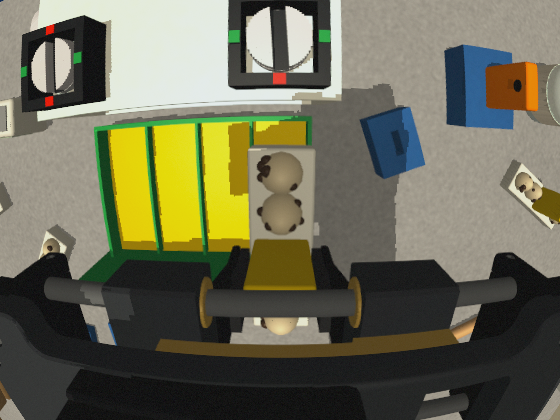

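>>> drive_tool --moves "0.001 0.0005 -0.04 0 1; 0 0 -0.04 0 1; 0 0 -0.03 0 1; 0 0 -0.012 0 1; 0 0 -0.007 0 1; 0 0 -0.002 0 1; 0 0 0 0 1; 0 0 0 0 1"

```text
time: 13.72
ee_pos: [0.5353, -0.0525, 0.0773]
eef_rot: [0.707, -0.011, -0.707, -0.011]
ft_force: [-0.5, -0.5, -2.1]
width: 0.0338
```

```bash
python3 - <<'E'
from h import *
st();c=snap('scene','s6.png');crop(c,'s6c.png',200,150,360,300,4)
E
```

```text
t 13.72 tcp [ 0.5353 -0.0525  0.0773] jaw -91.77 xax [ 0.001 -0.    -1.   ] F [-0.5 -0.5 -2.1] T [0.04 0.03 0.01] w 0.0338 q [ 0.4   0.32 -0.44  1.85  0.16  1.01 -1.71]
```

View pics/s6c.png

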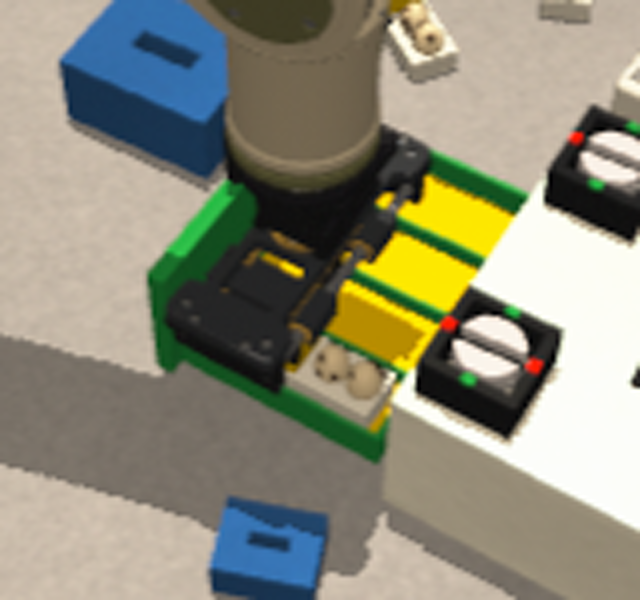

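>>> drive_tool --moves "0 0 -0.0015 0 1; 0 0 0 0 1; 0 0 0 0 0.47; 0 0 0 0 0.47; 0 0 0 0 0.47; 0 0 0 0 0.47; 0 0 0.03 0 0.47; 0 0 0.05 0 0.47; 0 0 0.06 0 0; -0.005 -0.05 0.04 7.8 0; -0.005 -0.05 0 7.8 0; -0.005 -0.05 0 7.8 0; -0.005 -0.05 0 7.8 0; -0.005 -0.05 0 7.8 0; -0.005 -0.05 0 7.8 0; -0.005 -0.05 0 7.8 0; -0.005 -0.05 0 8.2 0; 0 0 0 0 0; 0 0 0 0 0"

```text
time: 16.15
ee_pos: [0.4953, -0.4505, 0.2536]
eef_rot: [0.609, 0.359, -0.609, 0.359]
ft_force: [0.8, 0.1, 1.0]
width: 0.0867
```

```bash
python3 - <<'E'
from h import *
st();c=snap('scene','s7.png');snap('wrist','w7.png')
E
```

```text
t 16.15 tcp [ 0.4953 -0.4505  0.2536] jaw -28.99 xax [ 0.     0.001 -1.   ] F [0.8 0.1 1. ] T [-0.01 -0.08 -0.01] w 0.0867 q [ 0.89  0.44 -0.32  1.28  0.14  1.44  0.08]
```

View pics/s7.png

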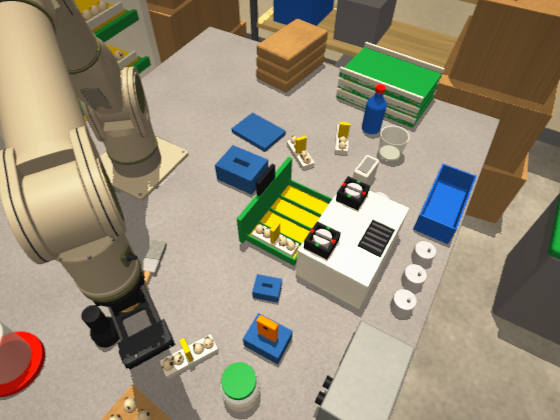

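View pics/w7.png

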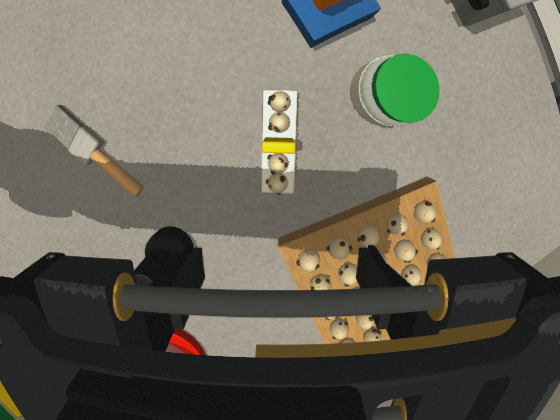

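Rail1 sits in its lane. Rail2 is clear in the wrist view at (279,142), with the wooden egg tray nearby. Measuring both.

```bash
python3 - <<'E'
from h import *
np.set_printoptions(precision=4,suppress=True)
c=load('w7')
rect(c,[(263,91),(298,91),(294.5,193.5),(262,193)],.022,True)
rect(c,[(263,140),(295,140),(295,152),(263,152)],.08,True)
for p in((279,242),(435,179)):print('tray',pl(c,*p,.04,True))
print('jar',pl(c,407,88,.1,True))
E
```

```text
c [ 517.  -408.6] size [122.9  40.4] yaw 60.1
c [ 517.5 -406.7] size [12.1 32. ] yaw 151.1
tray [ 0.4595 -0.5114  0.04  ]
tray [ 0.6673 -0.5338  0.04  ]
jar [ 0.6559 -0.4116  0.1   ]
```

>>> drive_tool --moves "0.0217 0.0425 0 0 0; 0 0 -0.05 -0.5 0; 0 0 -0.05 0 0; 0 0 -0.05 0 0; 0 0 -0.03 0 0; 0 0 -0.016 0 0.5; 0 0 0 0 0.8; 0 0 0 0 1; 0 0 0 0 1; 0 0 0 0 1; 0 0 0 0 1; 0 0 0 0 1; 0 0 0 0 1; 0 0 0 0 1"

```text
time: 18.0
ee_pos: [0.5168, -0.4087, 0.0583]
eef_rot: [0.611, 0.356, -0.611, 0.357]
ft_force: [-1.2, -0.4, 4.4]
width: 0.0337
```

```bash
python3 - <<'E'
from h import *
st();c=snap('wrist','w8.png')
E
```

```text
t 18.0 tcp [ 0.5168 -0.4087  0.0583] jaw -29.46 xax [ 0. -0. -1.] F [-1.2 -0.4  4.4] T [ 0.09  0.14 -0.03] w 0.0337 q [ 0.84  0.57 -0.32  1.53  0.19  1.07 -0.04]
```

View pics/w8.png

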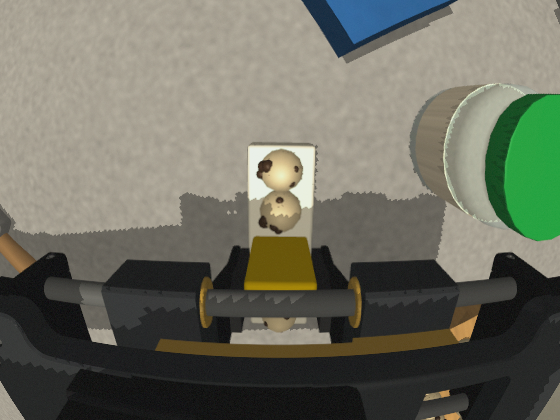

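>>> drive_tool --moves "0 0 0.03 0 1; 0 0 0.06 0 1; 0 0 0.06 0 1; 0.0022 0.0457 0 -6.9 1; 0.0022 0.0457 0 -6.9 1; 0.0022 0.0457 0 -6.9 1; 0.0022 0.0457 0 -6.9 1; 0.0022 0.0457 0 -6.9 1; 0.0022 0.0457 0 -6.9 1; 0.0022 0.0457 0 -6.9 1; 0.0022 0.0457 0 -6.9 1; 0.0022 0.0457 0 -7.1 1; 0 0 0 0 1; 0 0 0 0 1; 0 0 0 0 1"

```text
time: 19.92
ee_pos: [0.5364, 0.0013, 0.2077]
eef_rot: [-0.707, 0.012, 0.707, 0.011]
ft_force: [-0.3, -0.3, -1.4]
width: 0.0331
```

```bash
python3 - <<'E'
from h import *
st();c=snap('wrist','w9.png')
E
```

```text
t 19.93 tcp [0.5364 0.0013 0.2077] jaw -91.84 xax [-0. -0. -1.] F [-0.3 -0.3 -1.4] T [ 0.03  0.03 -0.03] w 0.0331 q [ 0.33  0.19 -0.46  1.71  0.09  1.26 -1.76]
```

View pics/w9.png

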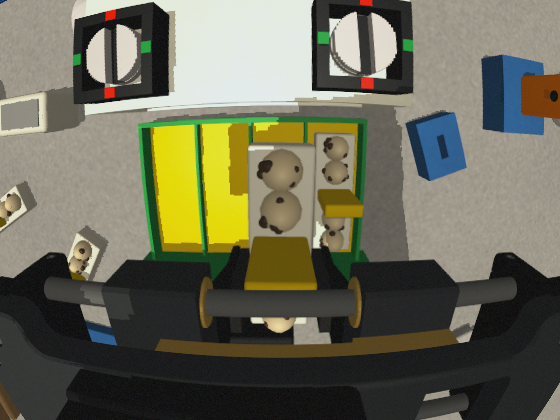

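>>> drive_tool --moves "-0.0005 0.0015 -0.04 0 1; 0 0 -0.04 0 1; 0 0 -0.03 0 1; 0 0 -0.012 0 1; 0 0 -0.007 0 1; 0 0 -0.0025 0 1; 0 0 0 0 1; 0 0 0 0 1"

```text
time: 20.98
ee_pos: [0.5365, 0.0042, 0.0772]
eef_rot: [0.707, -0.011, -0.707, -0.011]
ft_force: [-1.1, 0.0, -0.7]
width: 0.034
```

```bash
python3 - <<'E'
from h import *
st();c=snap('scene','s10.png');crop(c,'s10c.png',200,150,360,300,4)
E
```

```text
t 20.98 tcp [0.5365 0.0042 0.0772] jaw -91.76 xax [ 0.001 -0.    -1.   ] F [-1.1  0.  -0.7] T [ 0.07  0.08 -0.03] w 0.034 q [ 0.3   0.32 -0.45  1.85  0.16  1.   -1.82]
```

View pics/s10c.png

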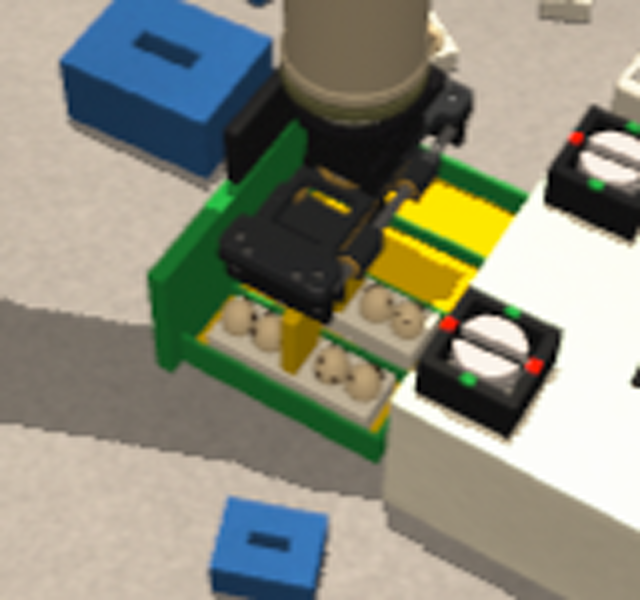

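>>> drive_tool --moves "0 0 -0.001 0 1; 0 0 0 0 0.52; 0 0 0 0 0.52; 0 0 0 0 0.52; 0 0 0.03 0 0.52; 0 0 0.05 0 0.52; 0 0 0.06 0 0; 0.0006 0.03 0.04 9.75 0; 0.0006 0.03 0 9.75 0; 0.0006 0.03 0 9.75 0; 0.0006 0.03 0 9.75 0; 0.0006 0.03 0 9.75 0; 0.0006 0.03 0 9.75 0; 0.0006 0.03 0 9.75 0; 0.0006 0.03 0 9.75 0; 0.0006 0.03 0 9.75 0; 0.0006 0.03 0 9.75 0; 0.0006 0.03 0 9.75 0; 0.0006 0.03 0 9.75 0; 0 0 0 0 0"

```text
time: 23.52
ee_pos: [0.5419, 0.3665, 0.2549]
eef_rot: [0.377, 0.599, -0.377, 0.597]
ft_force: [-0.1, -0.1, -0.5]
width: 0.0871
```

```bash
python3 - <<'E'
from h import *
st();c=snap('scene','s11.png');snap('wrist','w11.png')
E
```

```text
t 23.52 tcp [0.5419 0.3665 0.2549] jaw 25.49 xax [-0.002  0.001 -1.   ] F [-0.1 -0.1 -0.5] T [ 0.01 -0.13 -0.03] w 0.0871 q [-0.08  0.52 -0.86  1.31  0.38  1.48 -0.46]
```

View pics/s11.png

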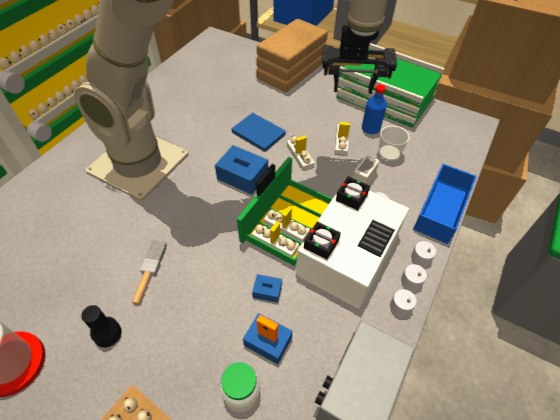

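View pics/w11.png

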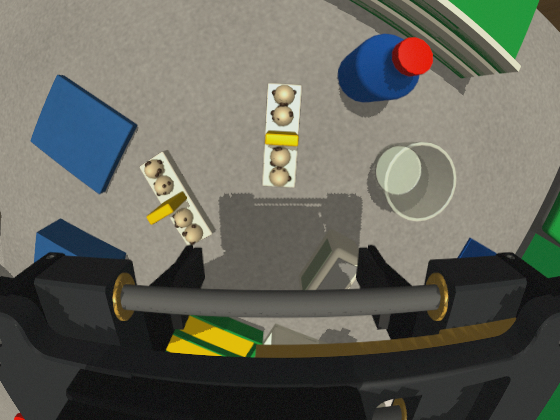

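Both rails on the left are visible: (282,136) and (176,197). The sprayer is at (385,65) and the tub at (412,178). Measuring.

```bash
python3 - <<'E'
from h import *
np.set_printoptions(precision=4,suppress=True)
c=load('w11')
rect(c,[(267,84.5),(301,84.5),(295,187),(263,186)],.022,True)
rect(c,[(265,134),(298,133),(298,144),(265,145)],.08,True)
rect(c,[(140,160),(165,151),(214,234),(190,245)],.022,True)
rect(c,[(147,212),(184,194),(186,206),(150,223)],.08,True)
print('cap',pl(c,414,57,.17,True),'spr base',pl(c,370,75,.09,True),'tub rim',pl(c,418,182,.08,True),'hyg',pl(c,335,255,.07,True))
E
```

```text
c [520.5 415.3] size [ 39.3 123.4] yaw 112.6
c [519.9 415.8] size [33.3 11.1] yaw 27.1
c [432.1 291.6] size [ 37.4 129.6] yaw 142.4
c [437.4 296.4] size [53.5 12.7] yaw 49.0
cap [0.5781 0.5247 0.17  ] spr base [0.5694 0.5127 0.09  ] tub rim [0.6722 0.4411 0.08  ] hyg [0.6315 0.3236 0.07  ]
```

```bash
python3 - <<'E'
from h import *
np.set_printoptions(precision=4,suppress=True)
A=load('s11');W=load('w11')
res=[]
for c,w,roi in((A,False,(350,75,395,140)),(W,True,(330,25,440,115)),(load('side0'),False,(125,275,170,335))):
    x0,y0,x1,y1=roi;h=cv2.cvtColor(c['color'],cv2.COLOR_RGB2HSV)[y0:y1,x0:x1]
    m=cv2.inRange(h,(0,150,90),(6,255,255))|cv2.inRange(h,(172,150,90),(180,255,255))
    b=cv2.inRange(h,(105,120,30),(130,255,255))
    v,u=np.nonzero(m);print('cap',u.min()+x0,u.max()+x0,v.min()+y0,v.max()+y0)
    p=(u.mean()+x0,v.mean()+y0)
    res.append((rayw if w else ray)(c,*p))
    v,u=np.nonzero(b);print('blue',u.min()+x0,u.max()+x0,v.min()+y0,v.max()+y0)
    print(pl(c,*p,.155,w))
M=sum(np.eye(3)-np.outer(d,d)/(d@d) for o,d in res);bb=sum((np.eye(3)-np.outer(d,d)/(d@d))@o for o,d in res)
print('tri',np.linalg.solve(M,bb))
crop(A,'s11c.png',330,60,420,180,5);crop(W,'w11c.png',320,10,470,120,5)
E
```

```text
cap 376 385 84 93
blue 362 386 93 133
[0.5778 0.5369 0.155 ]
cap 392 432 37 75
blue 338 418 34 101
[0.5812 0.5301 0.155 ]
cap 133 143 284 295
blue 132 161 293 330
[0.5864 0.5233 0.155 ]
tri [0.5798 0.5266 0.163 ]
```

View pics/s11c.png

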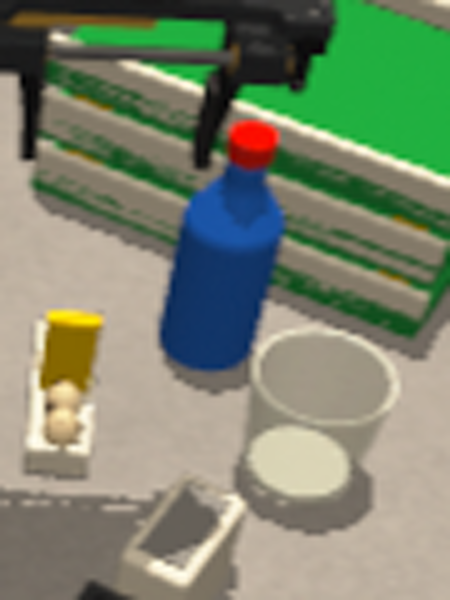

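View pics/w11c.png

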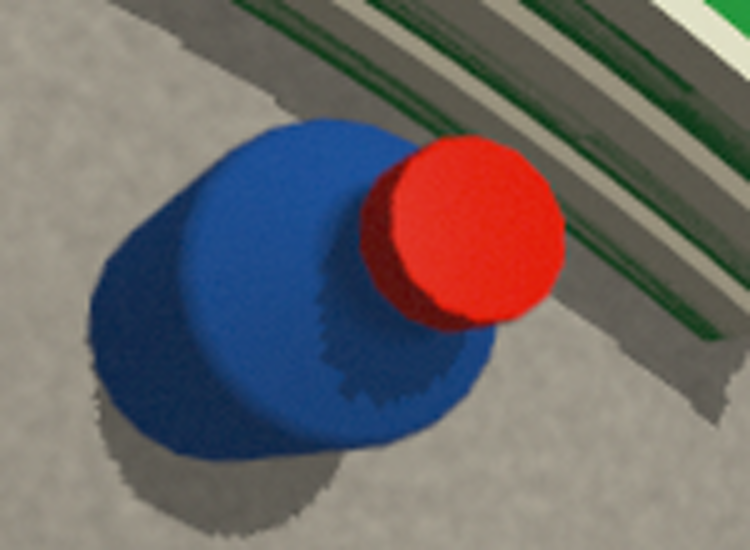

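>>> drive_tool --moves "-0.0205 0.0475 0 -1 0; 0 0 -0.05 0 0; 0 0 -0.05 0 0; 0 0 -0.03 0 0; 0 0 -0.03 0 0; 0 0 -0.02 0 0; 0 0 -0.0145 0 0; 0 0 0 0 0"

```text
time: 24.62
ee_pos: [0.5227, 0.4112, 0.0605]
eef_rot: [0.384, 0.594, -0.384, 0.594]
ft_force: [-0.0, -0.2, 1.1]
width: 0.0872
```

```bash
python3 - <<'E'
from h import *
st();c=snap('wrist','w12.png')
E
```

```text
t 24.62 tcp [0.5227 0.4112 0.0605] jaw 24.19 xax [-0.001 -0.001 -1.   ] F [-0.  -0.2  1.1] T [ 0.03 -0.15 -0.02] w 0.0872 q [-0.19  0.69 -0.78  1.49  0.51  1.17 -0.64]
```

View pics/w12.png

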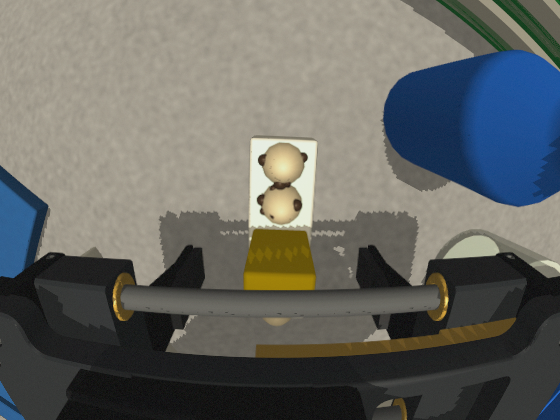

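>>> drive_tool --moves "-0.0012 0.0024 0 0 0; 0 0 0 0 0.5; 0 0 0 0 0.7; 0 0 0 0 1; 0 0 0 0 1; 0 0 0 0 1; 0 0 0 0 1; 0 0 0 0 1; 0 0 0 0 1; 0 0 0 0 1"

```text
time: 25.92
ee_pos: [0.5215, 0.4141, 0.061]
eef_rot: [0.384, 0.594, -0.384, 0.594]
ft_force: [0.2, -1.2, -0.5]
width: 0.0338
```

```bash
python3 - <<'E'
from h import *
st();c=snap('wrist','w13.png')
E
```

```text
t 25.93 tcp [0.5215 0.4141 0.061 ] jaw 24.24 xax [-0. -0. -1.] F [ 0.2 -1.2 -0.5] T [-0.06 -0.1  -0.  ] w 0.0338 q [-0.19  0.69 -0.79  1.49  0.51  1.17 -0.64]
```

View pics/w13.png

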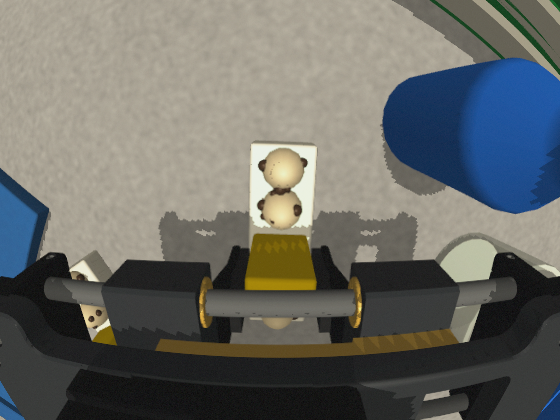

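>>> drive_tool --moves "0 0 0.03 0 1; 0 0 0.06 0 1; 0 0 0.06 0 1; 0.0023 -0.0374 0 8 1; 0.0023 -0.0374 0 8 1; 0.0023 -0.0374 0 8 1; 0.0023 -0.0374 0 8 1; 0.0023 -0.0374 0 8 1; 0.0023 -0.0374 0 8 1; 0.0023 -0.0374 0 8 1; 0.0023 -0.0375 0 8 1; 0 0 0 0 1; 0 0 0 0 1; 0 0 0 0 1"

```text
time: 27.72
ee_pos: [0.5396, 0.1162, 0.2111]
eef_rot: [0.011, 0.707, -0.01, 0.707]
ft_force: [-0.3, 0.1, -1.7]
width: 0.0339
```

```bash
python3 - <<'E'
from h import *
st();c=snap('wrist','w14.png');c=snap('scene','s14.png');crop(c,'s14c.png',200,110,400,260,4)
E
```

```text
t 27.73 tcp [0.5396 0.1162 0.2111] jaw 88.31 xax [ 0.  0. -1.] F [-0.3  0.1 -1.7] T [ 0.14 -0.12 -0.05] w 0.0339 q [ 0.61  0.38 -1.1   1.65  0.35  1.33  0.99]
```

View pics/w14.png

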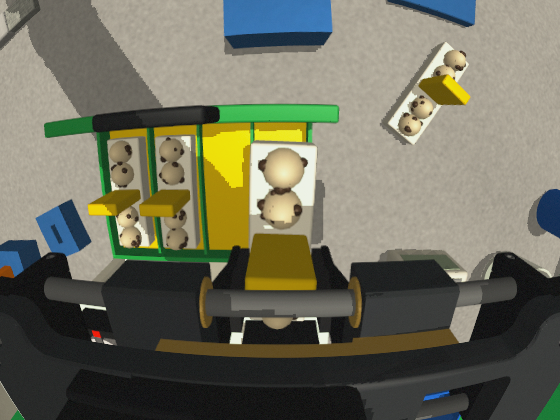

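View pics/s14c.png

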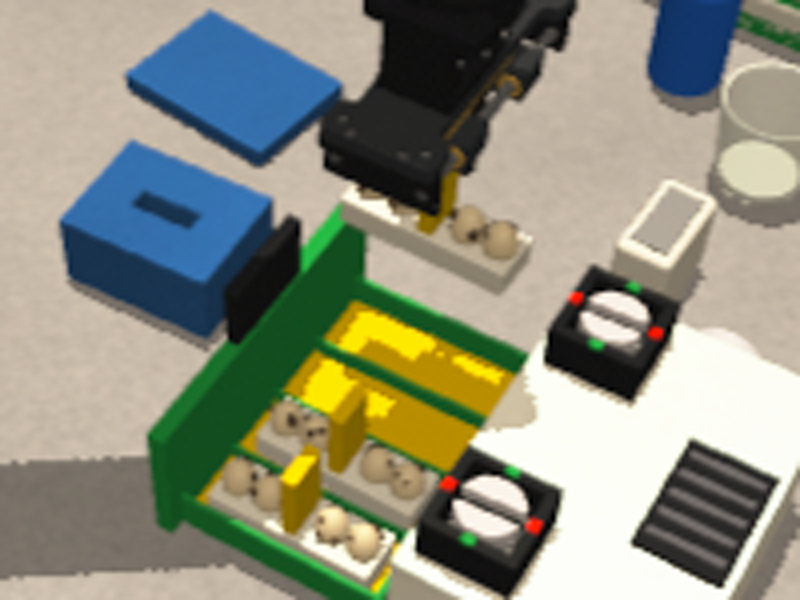

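>>> drive_tool --moves "0 -0.001 -0.04 0 1; 0 0 -0.04 0 1; 0 0 -0.03 0 1; 0 0 -0.012 0 1; 0 0 -0.007 0 1; 0 0 -0.002 0 1; 0 0 0 0 1; 0 0 0 0 1"

```text
time: 28.82
ee_pos: [0.5403, 0.1138, 0.0807]
eef_rot: [0.011, 0.707, -0.011, 0.707]
ft_force: [-0.7, 0.4, -1.9]
width: 0.034
```

```bash
python3 - <<'E'
from h import *
st();c=snap('wrist','w15.png')
E
```

```text
t 28.82 tcp [0.5403 0.1138 0.0807] jaw 88.23 xax [ 0.001  0.    -1.   ] F [-0.7  0.4 -1.9] T [ 0.09 -0.08  0.03] w 0.034 q [ 0.53  0.52 -1.01  1.79  0.49  1.11  0.89]
```

View pics/w15.png

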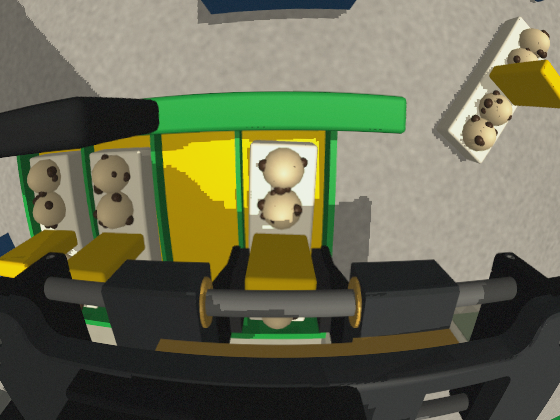

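>>> drive_tool --moves "0 0 -0.0015 0 1; 0 0 0 0 0.5; 0 0 0 0 0.5; 0 0 0 0 0.5; 0 0 0.03 0 0.5; 0 0 0.05 0 0.4; 0 0 0.06 0 0; -0.01 0.02 0.03 -6 0; -0.011 0.024 0 -6 0; -0.011 0.024 0 -6 0; -0.011 0.024 0 -6 0; -0.011 0.024 0 -6 0; -0.011 0.024 0 -6 0; 0 0 0 0 0; 0 0 0 0 0; 0 0 0 0 0"

```text
time: 30.88
ee_pos: [0.4755, 0.2528, 0.2484]
eef_rot: [0.229, 0.669, -0.229, 0.669]
ft_force: [0.2, -0.1, 0.0]
width: 0.087
```

```bash
python3 - <<'E'
from h import *
st();c=snap('wrist','w16.png');snap('scene','s16.png');crop(c,'w16c.png',200,60,360,240,4)
E
```

```text
t 30.88 tcp [0.4755 0.2528 0.2484] jaw 52.19 xax [-0. -0. -1.] F [ 0.2 -0.1  0. ] T [ 0.06 -0.13 -0.03] w 0.087 q [ 0.33  0.29 -1.07  1.63  0.26  1.38  0.15]
```

View pics/w16.png

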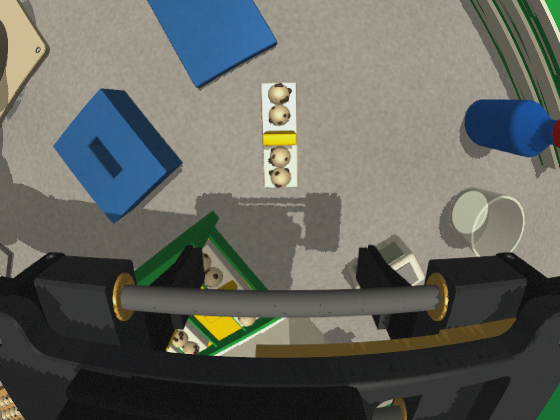

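View pics/s16.png

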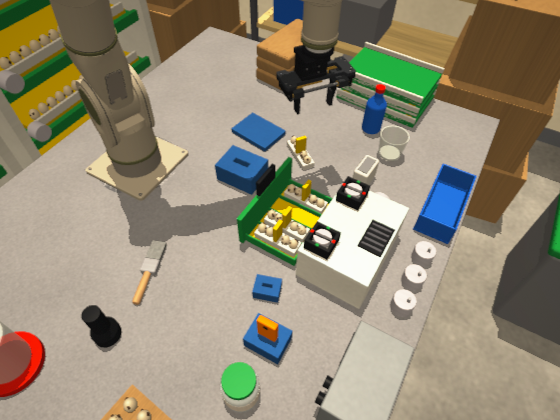

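Three rails are in. The last rail is at wrist (279,136), with its fin at (279,138). Measuring.

```bash
python3 - <<'E'
from h import *
np.set_printoptions(precision=4,suppress=True)
c=load('w16')
rect(c,[(261.5,83),(296,83),(297.5,187),(264.5,188)],.022,True)
rect(c,[(263,132),(296,132),(297,145),(263,145)],.08,True)
for p in((125,90),(160,195),(200,87),(277,44)):print(pl(c,*p,.06,True))
E
```

```text
c [431.6 286.8] size [ 39.3 123.6] yaw 143.4
c [430.6 287.7] size [33.3 12.8] yaw 52.2
[0.2791 0.1889 0.06  ]
[0.3964 0.1431 0.06  ]
[0.3363 0.2554 0.06  ]
[0.3512 0.3453 0.06  ]
```

>>> drive_tool --moves "-0.0225 0.017 0 0.8 0; -0.022 0.017 0 0 0; 0 0 -0.05 0 0; 0 0 -0.05 0 0; 0 0 -0.05 0 0; 0 0 -0.025 0 0; 0 0 -0.014 0 0; 0 0 0 0 0.5; 0 0 0 0 0.7; 0 0 0 0 1; 0 0 0 0 1; 0 0 0 0 1; 0 0 0 0 1; 0 0 0 0 1; 0 0 0 0 1; 0 0 0 0 1"

```text
time: 32.98
ee_pos: [0.4304, 0.2878, 0.0595]
eef_rot: [0.224, 0.671, -0.224, 0.671]
ft_force: [-0.7, -0.4, 1.4]
width: 0.0337
```

```bash
python3 - <<'E'
from h import *
st();c=snap('wrist','w17.png')
E
```

```text
t 32.98 tcp [0.4304 0.2878 0.0595] jaw 53.04 xax [-0. -0. -1.] F [-0.7 -0.4  1.4] T [-0.18 -0.05  0.04] w 0.0337 q [ 0.16  0.46 -0.98  1.89  0.44  1.03 -0.09]
```

View pics/w17.png

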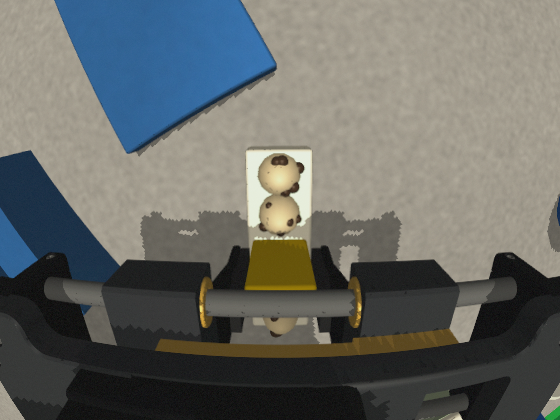

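>>> drive_tool --moves "0 0 0.03 0 1; 0 0 0.06 0 1; 0 0 0.06 0 1; 0.026 -0.01 0 5 1; 0.027 -0.02 0 5 1; 0.027 -0.03 0 5 1; 0.027 -0.035 0 5 1; 0 -0.045 0 5 1; 0 -0.045 0 5 1; 0 -0.044 0 5.2 1; 0 0 0 0 1; 0 0 0 0 1; 0 0 0 0 1"

```text
time: 34.65
ee_pos: [0.5372, 0.0603, 0.2095]
eef_rot: [0.01, 0.707, -0.01, 0.707]
ft_force: [0.4, -0.2, -1.4]
width: 0.0339
```

```bash
python3 - <<'E'
from h import *
st();c=snap('wrist','w18.png');c=snap('scene','s18.png');crop(c,'s18c.png',200,110,400,260,4)
E
```

```text
t 34.65 tcp [0.5372 0.0603 0.2095] jaw 88.34 xax [ 0.     0.001 -1.   ] F [ 0.4 -0.2 -1.4] T [ 0.09 -0.12 -0.07] w 0.0339 q [ 0.75  0.36 -1.14  1.68  0.34  1.32  1.09]
```

View pics/w18.png

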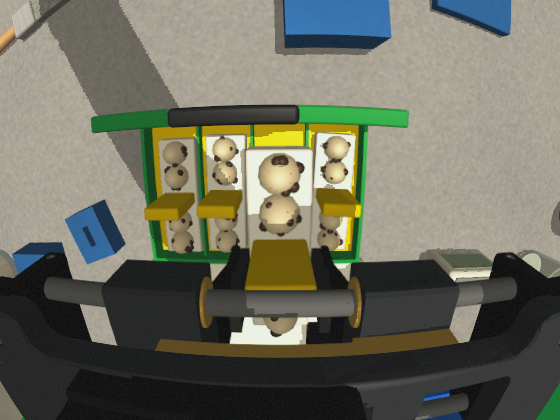

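View pics/s18c.png

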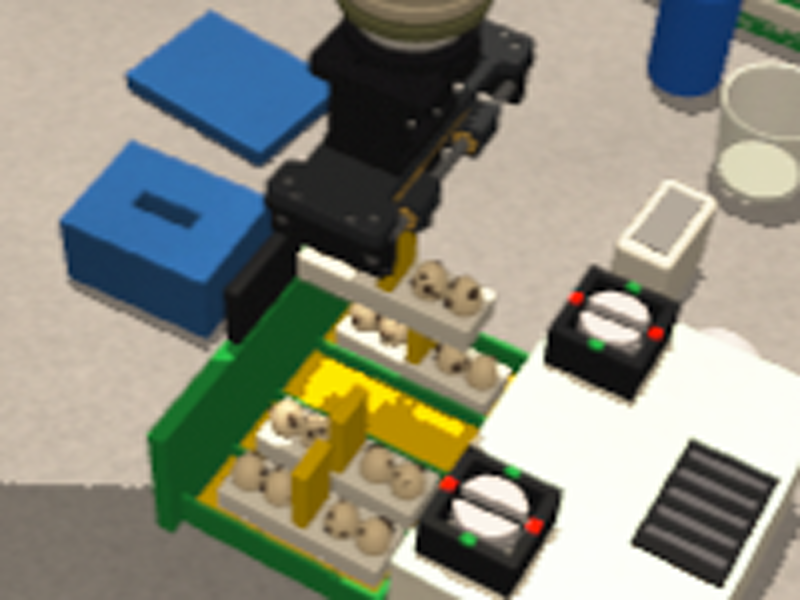

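>>> drive_tool --moves "0 -0.0005 -0.04 0 1; 0 0 -0.04 0 1; 0 0 -0.02 0 1; 0 0 -0.015 0 1; 0 0 -0.008 0 1; 0 0 -0.006 0 1; 0 0 -0.002 0 1; 0 0 0 0 1; 0 0 0 0 1"

```text
time: 35.88
ee_pos: [0.5377, 0.0583, 0.0789]
eef_rot: [0.011, 0.707, -0.011, 0.707]
ft_force: [0.3, -0.1, -1.1]
width: 0.0334
```

```bash
python3 - <<'E'
from h import *
st();c=snap('wrist','w19.png')
E
```

```text
t 35.88 tcp [0.5377 0.0583 0.0789] jaw 88.23 xax [ 0.001  0.    -1.   ] F [ 0.3 -0.1 -1.1] T [ 0.07 -0.11 -0.01] w 0.0334 q [ 0.66  0.51 -1.04  1.82  0.49  1.1   0.99]
```

View pics/w19.png

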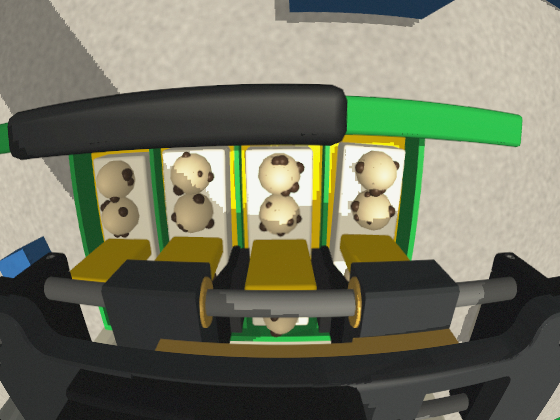

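>>> drive_tool --moves "0 0 -0.001 0 1; 0 0 0 0 0.53; 0 0 0 0 0.53; 0 0 0 0 0.53; 0 0 0.02 0 0.53; 0 0 0.05 0 0.53; 0 0 0.06 0 0.6; 0 0 0.05 0 1; -0.03 -0.006 0 0 1; -0.04 -0.006 0 0 1; -0.03 -0.006 0 0 1; -0.016 -0.006 0 0 1; 0 0 0 0 1; 0 0 0 0 1"

```text
time: 37.67
ee_pos: [0.422, 0.0349, 0.258]
eef_rot: [0.01, 0.707, -0.011, 0.707]
ft_force: [-0.7, 0.5, 0.0]
width: 0.0002
```

```bash
python3 - <<'E'
from h import *
st();c=snap('wrist','w20.png');c=snap('scene','s20.png');crop(c,'s20c.png',200,110,400,260,4);c=snap('side','d20.png');crop(c,'d20c.png',150,110,350,260,4)
E
```

```text
t 37.67 tcp [0.422  0.0349 0.258 ] jaw 88.29 xax [ 0.001 -0.    -1.   ] F [-0.7  0.5  0. ] T [ 0.11 -0.14 -0.06] w 0.0002 q [ 1.15 -0.21 -1.17  1.87 -0.19  1.36  1.58]
```

View pics/w20.png

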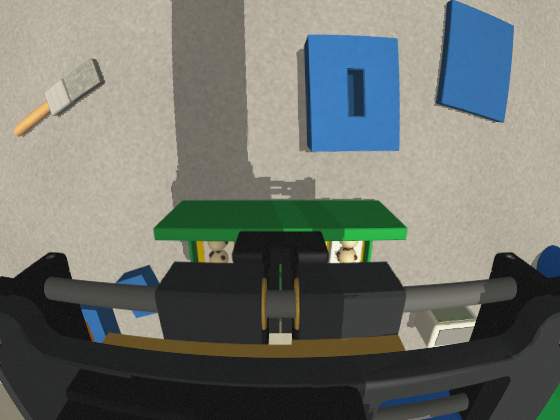

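View pics/s20c.png

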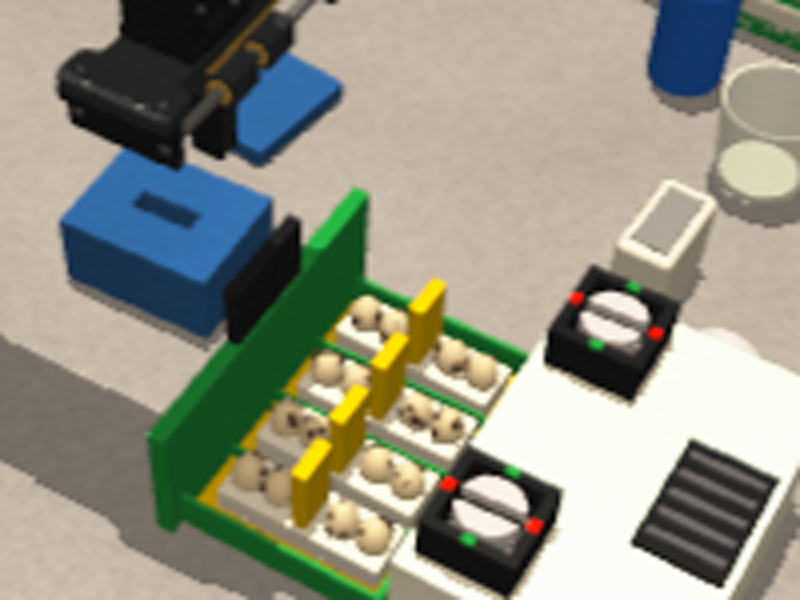

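View pics/d20c.png

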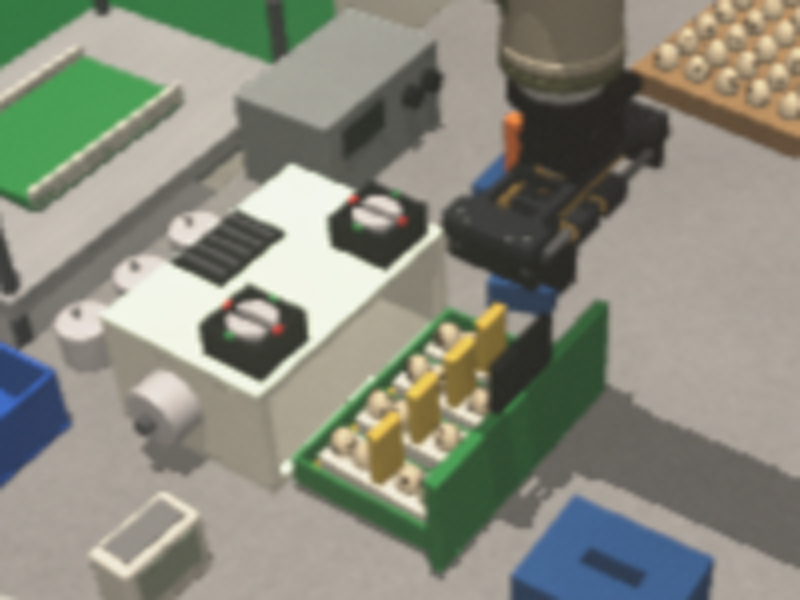

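All four rails lie flat, one per lane. Next I lower the closed fingers in front of the tab and push.

>>> drive_tool --moves "0 -0.002 -0.05 0 1; 0 0 -0.04 0 1; 0 0 -0.018 0 1; 0 0 0 0 1; 0.01 0 0 0 1; 0.01 0 0 0 1; 0.012 -0.0004 0 0 1; 0.015 -0.0004 0 0 1; 0.015 -0.0005 0 0 1; 0.015 -0.0005 0 0 1; 0.015 -0.0005 0 0 1; 0.015 -0.0005 0 0 1; 0.015 -0.0005 0 0 1; 0.015 -0.0005 0 0 1; 0.015 -0.0005 0 0 1; 0.012 -0.0004 0 0 1; 0.01 -0.0004 0 0 1; 0 0 0 0 1; 0 0 0 0 1"

```text
time: 40.2
ee_pos: [0.5954, 0.027, 0.1495]
eef_rot: [0.011, 0.707, -0.011, 0.707]
ft_force: [0.1, 0.5, -0.6]
width: 0.0004
```

```bash
python3 - <<'E'
from h import *
st();c=snap('scene','s21.png');crop(c,'s21c.png',200,110,400,260,4)
E
```

```text
t 40.2 tcp [0.5954 0.027  0.1495] jaw 88.23 xax [ 0. -0. -1.] F [ 0.1  0.5 -0.6] T [ 0.09 -0.16 -0.02] w 0.0004 q [ 0.68  0.56 -1.07  1.61  0.51  1.29  1.07]
```

View pics/s21c.png

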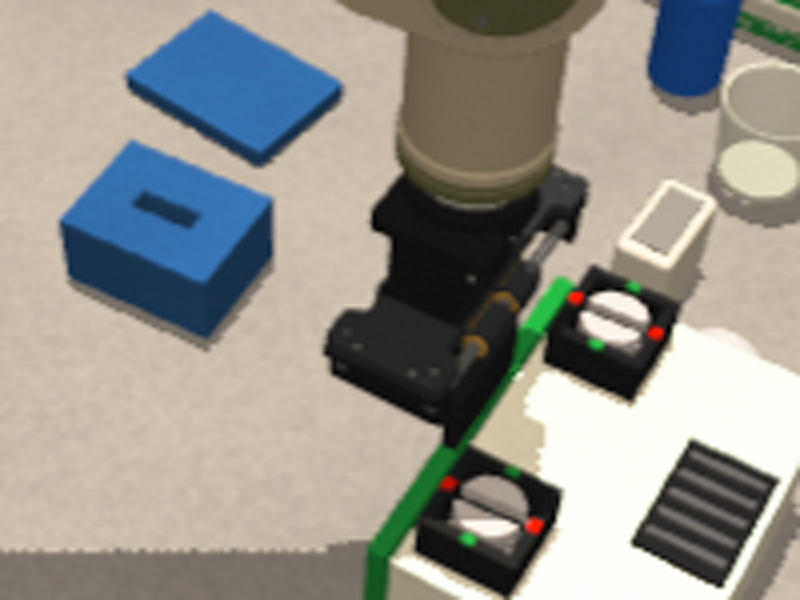

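>>> drive_tool --moves "0.004 0 0 0 1; 0.004 0 0 0 1; 0.003 0 0 0 1; 0 0 0 0 1"

```text
time: 40.75
ee_pos: [0.6032, 0.0268, 0.1495]
eef_rot: [0.01, 0.71, -0.012, 0.704]
ft_force: [-23.3, -4.1, 16.5]
width: 0.0004
```

>>> drive_tool --moves "0.002 0 0 0 1; 0.002 0 0 0 1; 0 0 0 0 1; 0 0 0 0 1"

```text
time: 41.25
ee_pos: [0.6033, 0.0269, 0.1495]
eef_rot: [0.008, 0.713, -0.012, 0.701]
ft_force: [-47.2, -7.7, 31.8]
width: 0.0005
```

>>> drive_tool --moves "-0.006 0 0 0 1; -0.02 0 0 0 1; 0 0 0.06 0 0; 0 0 0.06 0 0; 0.02 -0.05 0.02 0.9 0; 0.02 -0.05 0 0.9 0; 0.022 -0.05 0 0 0; 0.022 -0.05 0 0 0; 0.022 -0.055 0 0 0; 0.02 -0.06 0 0 0; 0 0 0 0 0; 0 0 0 0 0; 0 0 0 0 0"

```text
time: 42.88
ee_pos: [0.7103, -0.2855, 0.2899]
eef_rot: [-0.001, 0.707, 0.001, 0.707]
ft_force: [-1.0, -0.3, 0.5]
width: 0.0869
```

```bash
python3 - <<'E'
from h import *
st();c=snap('wrist','w22.png');c=snap('scene','s22.png');crop(c,'s22c.png',230,160,430,310,4)
E
```

```text
t 42.88 tcp [ 0.7103 -0.2855  0.2899] jaw 90.16 xax [ 0.  0. -1.] F [-1.  -0.3  0.5] T [ 0.11 -0.12  0.01] w 0.0869 q [ 0.73  0.81 -0.95  0.84  0.64  1.73  1.64]
```

View pics/w22.png

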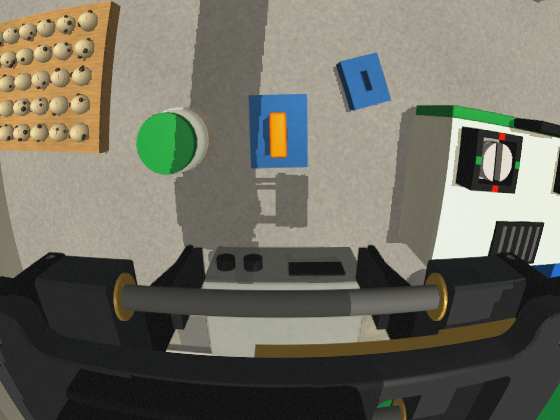

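View pics/s22c.png

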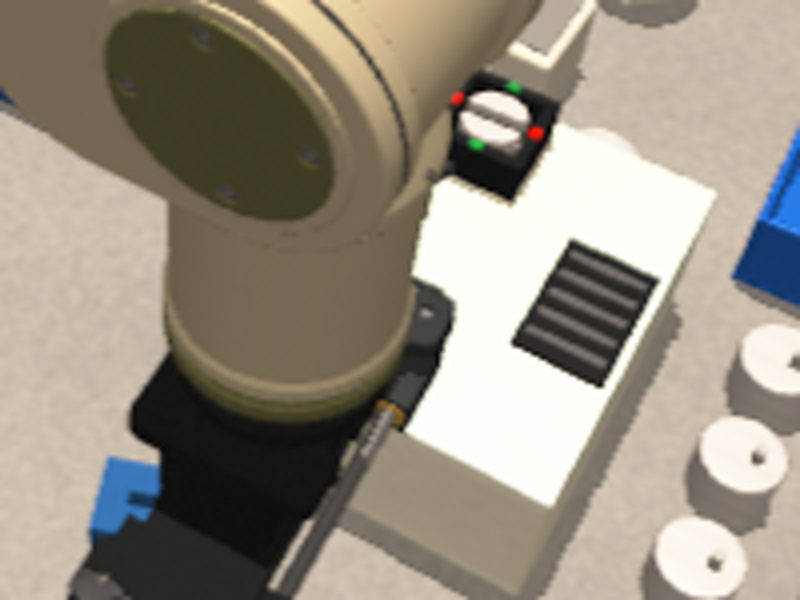

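Wrist view: the key's orange grip is at (278,135) on the block (249–307, 95–167), and the right stud is at (494,162). The drawer front sits tight against the cabinet. A grey box lies beyond the block. Measuring.

```bash
python3 - <<'E'
from h import *
np.set_printoptions(precision=4,suppress=True)
c=load('w22')
hsv=cv2.cvtColor(c['color'],cv2.COLOR_RGB2HSV)[80:180,230:320]
m=cv2.inRange(hsv,(8,150,120),(22,255,255));v,u=np.nonzero(m)
print('orange',u.min()+230,u.max()+230,v.min()+80,v.max()+80)
V=hsv[:,:,2]
crop(c,'w22k.png',230,80,320,180,6)
rect(c,[(249,95.5),(307,95),(307.5,167),(249,167)],.045,True)
print('box front top?',[pl(c,u,v,z,True) for u,v,z in((210,250,.1),(355,250,.1))])
crop(c,'w22s.png',450,110,540,220,6)
E
```

```text
orange 269 286 113 157
c [ 650.7 -287.2] size [88.4 72.1] yaw 0.2
box front top? [array([ 0.7824, -0.3661,  0.1   ]), array([ 0.782 , -0.1972,  0.1   ])]
```

View pics/w22k.png

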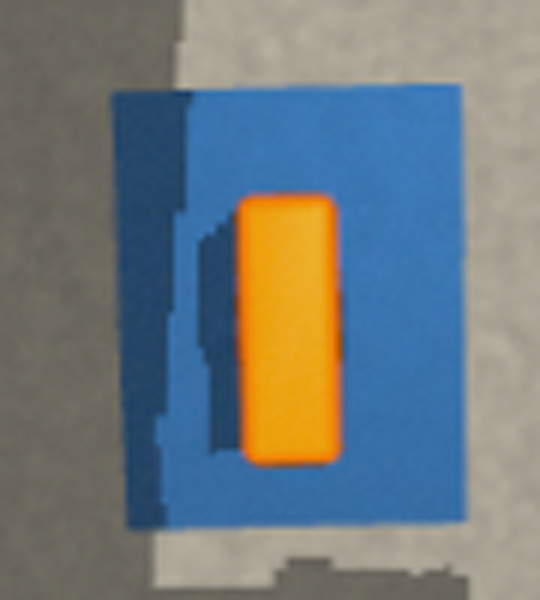

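View pics/w22s.png

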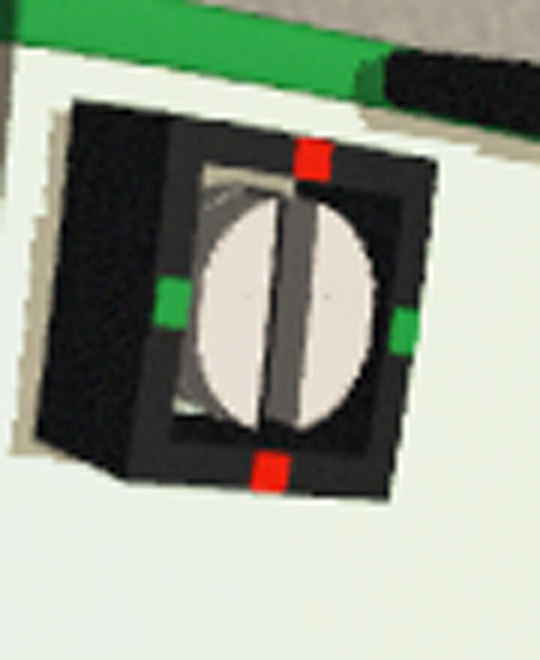

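```bash
python3 - <<'E'
from h import *
np.set_printoptions(precision=4,suppress=True)
c=load('w22')
f=lambda L,o:[(o[0]+u/6-.4,o[1]+v/6-.4) for u,v in L]
rect(c,f([(235,194),(335,194),(342,463),(243,465)],(230,80)),.117,True)
for nm,u in(('red',[(313,160),(270,473)]),('green',[(173,303),(404,331)])):
    q=[pl(c,*p,.154,True)[:2] for p in f(u,(450,110))];d=q[1]-q[0];print(nm,q,np.mean(q,0),np.degrees(np.arctan2(d[1],d[0])))
w=load('w1');
E
```

```text
c [ 650.1 -287.3] size [45.3 16.5] yaw 1.6
red [array([ 0.6363, -0.0558]), array([ 0.6921, -0.0574])] [ 0.6642 -0.0566] -1.619530625436221
green [array([ 0.6634, -0.0844]), array([ 0.6648, -0.0288])] [ 0.6641 -0.0566] 88.5490096512937
```

>>> drive_tool --moves "-0.03 -0.002 0 0.4 0; -0.029 0 0 0 0; 0 0 -0.05 0 0; 0 0 -0.05 0 0; 0 0 -0.05 0 0; 0 0 -0.035 0 0; 0 0 -0.023 0 0; 0 0 0 0 0; 0 0 0 0 0.5; 0 0 0 0 0.8; 0 0 0 0 1; 0 0 0 0 1; 0 0 0 0 1; 0 0 0 0 1; 0 0 0 0 1; 0 0 0 0 1; 0 0 0 0 1; 0 0 0 0 1; 0 0 0 0 1" --newtons 55

```text
time: 45.35
ee_pos: [0.6512, -0.2891, 0.0815]
eef_rot: [-0.003, 0.707, 0.003, 0.707]
ft_force: [-0.1, -0.6, -0.4]
width: 0.0166
```

```bash
python3 - <<'E'
from h import *
st();c=snap('wrist','w23.png')
E
```

```text
t 45.35 tcp [ 0.6512 -0.2891  0.0815] jaw 90.44 xax [-0.  0. -1.] F [-0.1 -0.6 -0.4] T [ 0.21 -0.13  0.03] w 0.0166 q [ 0.93  0.83 -0.94  1.32  0.66  1.31  1.56]
```

View pics/w23.png

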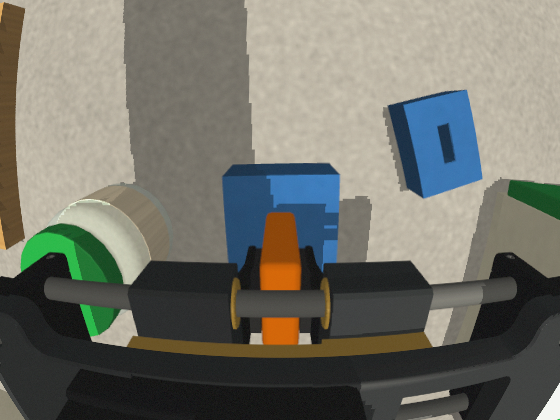

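>>> drive_tool --moves "0 0 0.015 0 1; 0 0 0.03 0 1; 0 0 0.06 0 1; 0 0 0.06 0 1; 0.0027 0.046 0 -1 1; 0.0027 0.046 0 -1 1; 0.0027 0.047 0 -0.2 1; 0.0027 0.047 0 0 1; 0.0028 0.0458 0 0 1; 0 0 0 0 1; 0 0 0 0 1; 0 0 0 0 1"

```text
time: 46.9
ee_pos: [0.6649, -0.059, 0.2467]
eef_rot: [0.012, 0.707, -0.012, 0.707]
ft_force: [-0.9, -0.5, -1.5]
width: 0.0171
```

```bash
python3 - <<'E'
from h import *
st();c=snap('wrist','w24.png');c=snap('scene','s24.png');crop(c,'s24c.png',250,150,400,270,5);c=snap('side','d24.png');crop(c,'d24c.png',170,100,290,210,5)
E
```

```text
t 46.9 tcp [ 0.6649 -0.059   0.2467] jaw 88.1 xax [ 0. -0. -1.] F [-0.9 -0.5 -1.5] T [ 0.04 -0.19  0.  ] w 0.0171 q [ 0.68  0.63 -1.05  1.27  0.54  1.53  1.24]
```

View pics/w24.png

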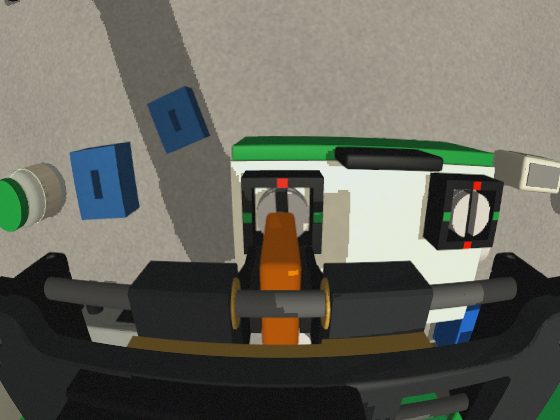

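View pics/s24c.png

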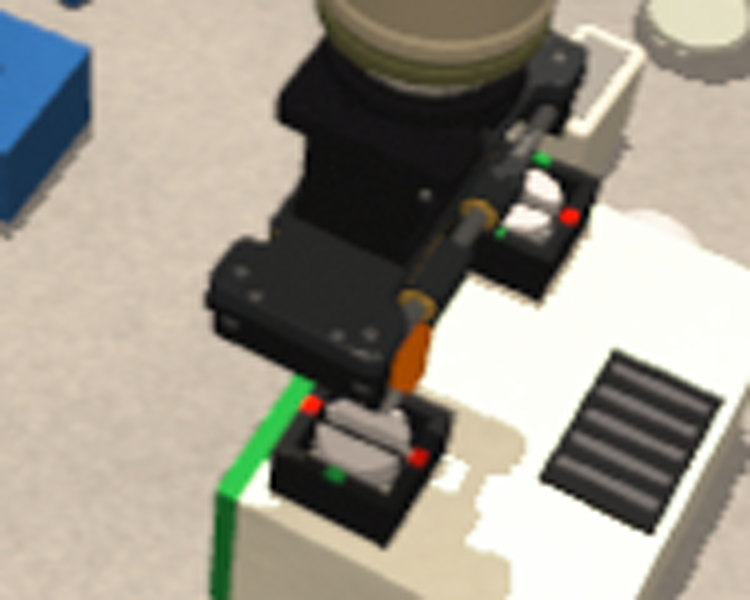

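View pics/d24c.png

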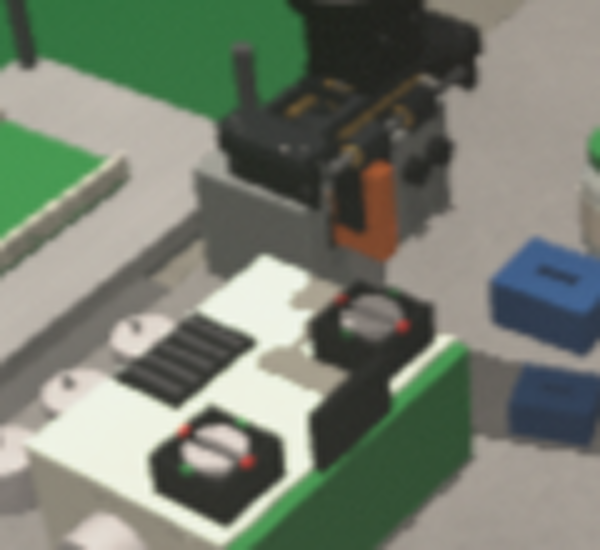

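```bash
python3 - <<'E'
from h import *
np.set_printoptions(precision=4,suppress=True)
c=load('w24')
hsv=cv2.cvtColor(c['color'],cv2.COLOR_RGB2HSV)
for nm,m in(('red',cv2.inRange(hsv,(0,170,120),(4,255,255))|cv2.inRange(hsv,(175,170,120),(180,255,255))),('green',cv2.inRange(hsv,(50,140,90),(75,255,255)))):
    k,l,s,ce=cv2.connectedComponentsWithStats(m)
    for i in range(1,k):
        if 15<s[i,4]<300:print(nm,ce[i],s[i,4],pl(c,*ce[i],.154,True)[:2])
E
```

```text
red [282.  182.5] 106 [ 0.6361 -0.056 ]
red [476.8033 185.5082] 61 [0.6412 0.1142]
red [467.04 244.22] 50 [0.6965 0.1125]
green [317.5 217. ] 72 [ 0.6648 -0.0288]
green [446.3333 216.    ] 63 [0.6681 0.0852]
green [495.4419 215.4651] 43 [0.6697 0.1411]
green [246.6721 217.377 ] 61 [ 0.6633 -0.0848]
green [418.3923 398.1388] 209 [0.9024 0.102 ]
green [456.6842 416.3158] 57 [0.9668 0.1783]
green [437.5362 417.7391] 69 [0.958  0.1447]
```

>>> drive_tool --moves "-0.0005 0.002 -0.015 0.1 1; 0 0 -0.008 0 1; 0 0 -0.004 0 1; 0 0 -0.004 0 1; 0 0 -0.003 0 1; 0 0 0 0 1; 0 0 0 0 1"

```text
time: 47.92
ee_pos: [0.6644, -0.0552, 0.213]
eef_rot: [0.01, 0.707, -0.01, 0.707]
ft_force: [-1.7, -0.0, 3.0]
width: 0.0169
```

```bash
python3 - <<'E'
from h import *
st();c=snap('scene','s25.png');crop(c,'s25c.png',250,150,400,270,5)
E
```

```text
t 47.92 tcp [ 0.6644 -0.0552  0.213 ] jaw 88.33 xax [ 0.001  0.    -1.   ] F [-1.7 -0.   3. ] T [ 0.05  0.16 -0.02] w 0.0169 q [ 0.68  0.65 -1.04  1.33  0.55  1.47  1.22]
```

View pics/s25c.png

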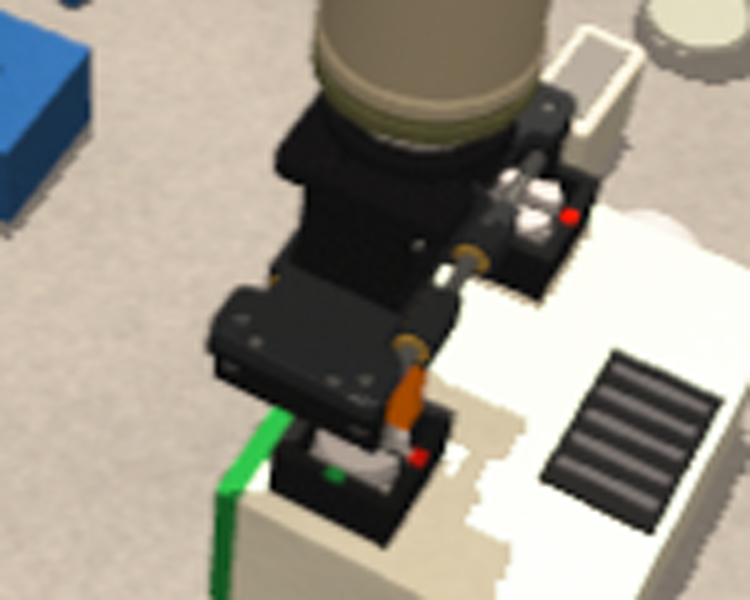

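>>> drive_tool --moves "0 -0.0015 0 0 1; 0 0 0 0 1; 0 0 -0.002 0 1; 0 0 -0.002 0 1; 0 0 0 0 1; 0 0 0 0 1"

```text
time: 48.72
ee_pos: [0.6643, -0.0568, 0.2084]
eef_rot: [0.01, 0.707, -0.01, 0.707]
ft_force: [-0.7, 0.5, -1.3]
width: 0.0167
```

```bash
python3 - <<'E'
from h import *
st()
E
```

```text
t 48.73 tcp [ 0.6643 -0.0568  0.2084] jaw 88.34 xax [-0.  0. -1.] F [-0.7  0.5 -1.3] T [ 0.09 -0.14 -0.03] w 0.0167 q [ 0.69  0.65 -1.04  1.33  0.55  1.46  1.22]
```

The blade dropped into the slot with no side force. Now pressing down.

>>> drive_tool --moves "0 0 -0.002 0 1; 0 0 -0.002 0 1; 0 0 -0.002 0 1; 0 0 -0.0015 0 1; 0 0 0 0 1; 0 0 0 0 1"

```text
time: 49.48
ee_pos: [0.6644, -0.0568, 0.2016]
eef_rot: [0.01, 0.707, -0.01, 0.707]
ft_force: [-2.8, -1.0, 6.7]
width: 0.0167
```

```bash
python3 - <<'E'
from h import *
st()
E
```

```text
t 49.48 tcp [ 0.6644 -0.0568  0.2016] jaw 88.33 xax [ 0.001 -0.    -1.   ] F [-2.8 -1.   6.7] T [-0.08  0.54 -0.02] w 0.0167 q [ 0.69  0.65 -1.04  1.34  0.56  1.45  1.22]
```

>>> drive_tool --moves "0 0 -0.0015 0 1; 0 0 -0.0015 0 1; 0 0 0 0 1; 0 0 0 0 1"

```text
time: 49.98
ee_pos: [0.6645, -0.0568, 0.1992]
eef_rot: [0.01, 0.707, -0.01, 0.707]
ft_force: [-4.7, -0.9, 11.6]
width: 0.0172
```

```bash
python3 - <<'E'
from h import *
st()
E
```

```text
t 49.98 tcp [ 0.6645 -0.0568  0.1992] jaw 88.33 xax [ 0.001 -0.    -1.   ] F [-4.7 -0.9 11.6] T [-0.12  1.04  0.01] w 0.0172 q [ 0.69  0.66 -1.04  1.34  0.56  1.44  1.22]
```

>>> drive_tool --moves "0 0 0 -4 1; 0 0 0 -6 1; 0 0 0 -7 1; 0 0 0 -7 1; 0 0 0 -7 1; 0 0 0 -7 1; 0 0 0 -7 1; 0 0 0 0 1"

```text
time: 50.98
ee_pos: [0.6648, -0.0566, 0.1993]
eef_rot: [0.281, 0.648, -0.28, 0.65]
ft_force: [-2.3, -1.0, 9.6]
width: 0.0171
```

```bash
python3 - <<'E'
from h import *
st()
E
```

```text
t 50.98 tcp [ 0.6648 -0.0566  0.1993] jaw 43.23 xax [ 0.002 -0.    -1.   ] F [-2.3 -1.   9.6] T [-0.09  0.43  0.05] w 0.0171 q [ 0.61  0.6  -0.89  1.35  0.46  1.41  0.49]
```

>>> drive_tool --moves "0 0 0 -7 1; 0 0 0 -7 1; 0 0 0 -7 1; 0 0 0 -7 1; 0 0 0 -7 1; 0 0 0 -6 1; 0 0 0 -3 1; 0 0 0 0 1; 0 0 0 0 1"

```text
time: 52.1
ee_pos: [0.6652, -0.0568, 0.1993]
eef_rot: [0.504, 0.496, -0.502, 0.498]
ft_force: [0.4, -0.3, 9.0]
width: 0.0167
```

```bash
python3 - <<'E'
from h import *
st()
E
```

```text
t 52.1 tcp [ 0.6652 -0.0568  0.1993] jaw -0.67 xax [ 0.003 -0.    -1.   ] F [ 0.4 -0.3  9. ] T [-0.2  -0.03  0.02] w 0.0167 q [ 0.53  0.55 -0.76  1.35  0.38  1.38 -0.23]
```

>>> drive_tool --moves "0 0 0.003 0 1; 0 0 0.004 0 1; 0 0 0.005 0 1; 0 0 0.01 0 1; 0 0 0.02 0 1; 0 0 0.02 0 1; 0 -0.05 0.01 0 1; 0 0 0 0 1; 0 0 0 0 1"

```text
time: 53.22
ee_pos: [0.6644, -0.1067, 0.2708]
eef_rot: [0.503, 0.497, -0.503, 0.497]
ft_force: [-0.2, 1.0, -0.8]
width: 0.0165
```

```bash
python3 - <<'E'
from h import *
st();c=snap('wrist','w26.png');c=snap('scene','s26.png');crop(c,'s26c.png',250,150,400,270,5)
E
```

```text
t 53.23 tcp [ 0.6644 -0.1067  0.2708] jaw -0.69 xax [ 0.001  0.    -1.   ] F [-0.2  1.  -0.8] T [ 0.02 -0.02 -0.04] w 0.0165 q [ 0.58  0.53 -0.75  1.23  0.35  1.52 -0.13]
```

View pics/w26.png

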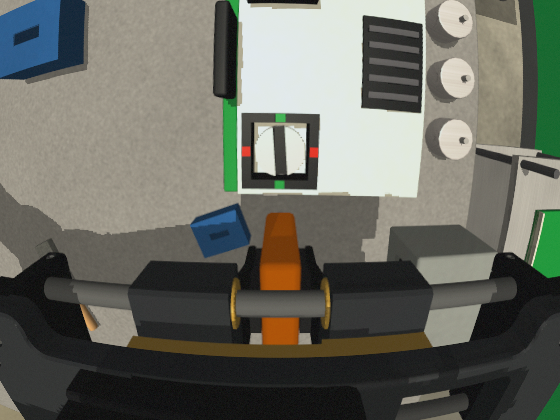

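View pics/s26c.png

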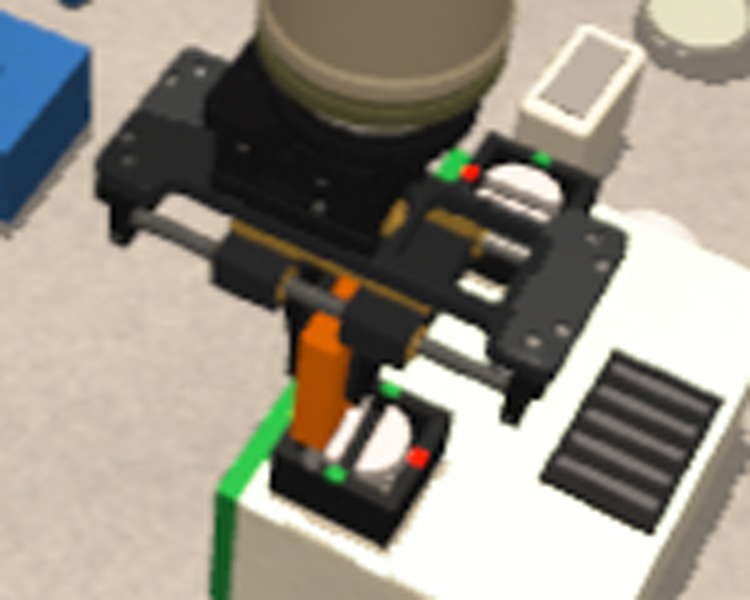

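>>> drive_tool --moves "0.0005 0.022 0 9 1; 0.0005 0.022 0 9 1; 0.0005 0.022 0 9 1; 0.0005 0.022 0 9 1; 0.0005 0.022 0 9 1; 0.0004 0.022 0 9 1; 0.0004 0.022 0 9 1; 0.0004 0.022 0 9 1; 0.0004 0.022 0 9 1; 0.0004 0.0219 0 8 1; 0 0 -0.022 0 1; 0 0 0 0 1; 0 0 0 0 1; 0 0 0 0 1"

```text
time: 55.08
ee_pos: [0.6691, 0.1131, 0.249]
eef_rot: [0.011, 0.707, -0.01, 0.707]
ft_force: [-0.3, -0.9, -0.9]
width: 0.0166
```

```bash
python3 - <<'E'
from h import *
np.set_printoptions(precision=4,suppress=True)
c=load('w26');crop(c,'w26c.png',235,105,330,195,6)
st();c=snap('wrist','w27.png')
hsv=cv2.cvtColor(c['color'],cv2.COLOR_RGB2HSV)
for nm,m in(('red',cv2.inRange(hsv,(0,170,120),(4,255,255))|cv2.inRange(hsv,(175,170,120),(180,255,255))),('green',cv2.inRange(hsv,(50,140,90),(75,255,255)))):
    k,l,s,ce=cv2.connectedComponentsWithStats(m)
    for i in range(1,k):
        if 15<s[i,4]<300:print(nm,ce[i],s[i,4],pl(c,*ce[i],.154,True)[:2])
E
```

```text
t 55.08 tcp [0.6691 0.1131 0.249 ] jaw 88.31 xax [ 0.001  0.    -1.   ] F [-0.3 -0.9 -0.9] T [ 0.04 -0.17  0.02] w 0.0166 q [ 0.4   0.65 -1.05  1.24  0.55  1.54  0.99]
red [279.0467 182.5421] 107 [0.6408 0.1138]
red [ 85.5 186.4] 60 [ 0.6364 -0.0565]
red [ 95.717 245.   ] 53 [ 0.692  -0.0576]
green [ 67.3636 216.4545] 44 [ 0.6636 -0.0845]
green [116.1509 216.6415] 53 [ 0.6649 -0.0289]
green [244.4459 217.2568] 74 [0.6683 0.0853]
green [314.4321 217.6543] 81 [0.6702 0.1412]
green [432.913  395.6377] 207 [0.9103 0.2972]
green [446.9649 416.7719] 171 [0.9691 0.3363]
```

View pics/w27.png

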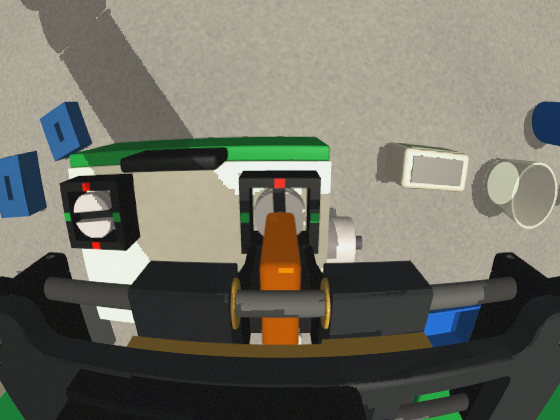

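View pics/w26c.png

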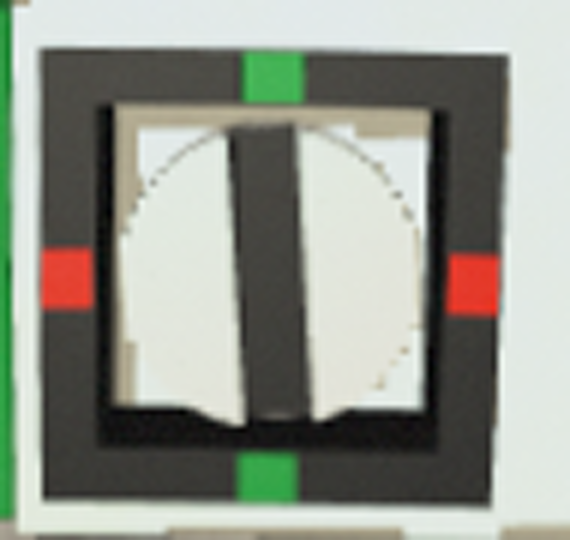

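>>> drive_tool --moves "0 0 -0.015 0 1; 0 0 -0.01 0 1; 0 0 -0.006 0 1; 0 0 -0.004 0 1; 0 0 -0.003 0 1; 0 0 -0.002 0 1; 0 0 0 0 1; 0 0 0 0 1"

```text
time: 56.12
ee_pos: [0.6689, 0.1132, 0.2084]
eef_rot: [0.01, 0.707, -0.01, 0.707]
ft_force: [-0.4, -0.6, 2.4]
width: 0.0168
```

```bash
python3 - <<'E'
from h import *
st()
E
```

```text
t 56.12 tcp [0.6689 0.1132 0.2084] jaw 88.33 xax [ 0.  0. -1.] F [-0.4 -0.6  2.4] T [0.04 0.   0.01] w 0.0168 q [ 0.41  0.67 -1.03  1.3   0.57  1.47  0.97]
```

>>> drive_tool --moves "0 0 -0.002 0 1; 0 0 -0.002 0 1; 0 0 -0.002 0 1; 0 0 -0.002 0 1; 0 0 -0.0022 0 1; 0 0 0 0 1; 0 0 0 0 1"

```text
time: 57.0
ee_pos: [0.669, 0.1133, 0.1992]
eef_rot: [0.01, 0.707, -0.01, 0.708]
ft_force: [-3.0, -1.3, 11.6]
width: 0.0171
```

```bash
python3 - <<'E'
from h import *
st()
E
```

```text
t 57.0 tcp [0.669  0.1133 0.1992] jaw 88.33 xax [ 0.001  0.    -1.   ] F [-3.  -1.3 11.6] T [-0.34  0.87 -0.03] w 0.0171 q [ 0.41  0.68 -1.03  1.31  0.57  1.46  0.97]
```

>>> drive_tool --moves "0 0 0 -4 1; 0 0 0 -6 1; 0 0 0 -7 1; 0 0 0 -7 1; 0 0 0 -7 1; 0 0 0 -7 1; 0 0 0 -7 1; 0 0 0 -7 1; 0 0 0 -7 1; 0 0 0 -7 1; 0 0 0 -7 1; 0 0 0 -7 1; 0 0 0 -7 1; 0 0 0 -3 1; 0 0 0 0 1; 0 0 0 0 1"

```text
time: 59.0
ee_pos: [0.67, 0.1133, 0.1993]
eef_rot: [0.508, 0.492, -0.506, 0.493]
ft_force: [1.0, -0.3, 9.0]
width: 0.0167
```

```bash
python3 - <<'E'
from h import *
st()
E
```

```text
t 59.0 tcp [0.67   0.1133 0.1993] jaw -1.68 xax [ 0.004  0.001 -1.   ] F [ 1.  -0.3  9. ] T [-0.08 -0.46  0.02] w 0.0167 q [ 0.27  0.58 -0.75  1.32  0.39  1.39 -0.5 ]
```

>>> drive_tool --moves "0 0 0.003 0 1; 0 0 0.004 0 1; 0 0 0.005 0 1; 0 0 0.01 0 1; 0 0 0.02 0 1; 0 0 0.02 0 1; 0 -0.05 0.02 0 1; 0 0 0 0 1; 0 0 0 0 1"

```text
time: 60.12
ee_pos: [0.6688, 0.0633, 0.2806]
eef_rot: [0.508, 0.493, -0.507, 0.493]
ft_force: [-0.5, 1.0, -0.9]
width: 0.017
```

```bash
python3 - <<'E'
from h import *
st();c=snap('wrist','w28.png');crop(c,'w28c.png',225,95,345,205,5);c=snap('side','d28.png');crop(c,'d28c.png',170,100,290,210,5)
E
```

```text
t 60.12 tcp [0.6688 0.0633 0.2806] jaw -1.68 xax [ 0.001  0.    -1.   ] F [-0.5  1.  -0.9] T [ 0.03 -0.09 -0.  ] w 0.017 q [ 0.33  0.52 -0.76  1.21  0.35  1.53 -0.4 ]
```

View pics/w28c.png

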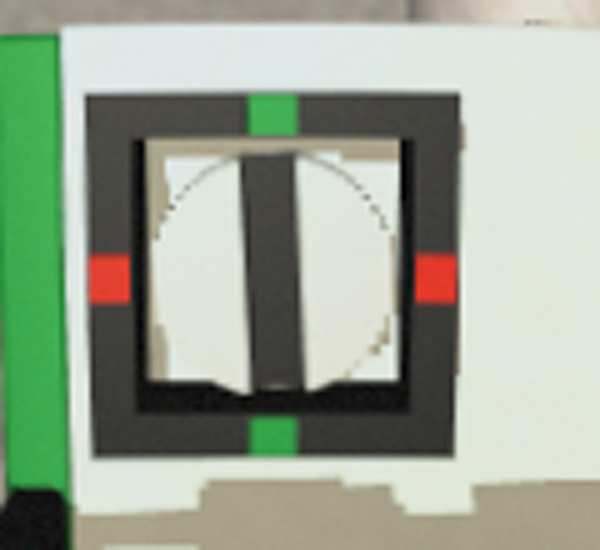

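View pics/d28c.png

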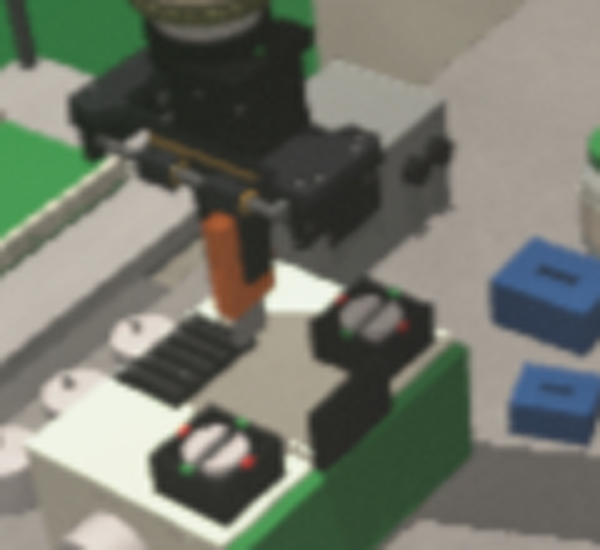

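```bash
python3 - <<'E'
from h import *
for n in('side0','d24','d28'):
    c=load(n);g=c['color'].astype(int)
    for nm,(x0,y0,x1,y1) in(('L',(203,183,225,201)),('R',(234,155,258,172))):
        a=g[y0:y1,x0:x1];m=(a.min(2)>115)
        v,u=np.nonzero(m);print(n,nm,m.sum(),'minv',v.min()+y0,'maxv',v.max()+y0,'ellipse',(cv2.minAreaRect(np.c_[u+x0,v+y0].astype(np.float32))[:1]),'bbox mid',(u.min()+u.max())/2+x0,(v.min()+v.max())/2+y0)
    o=c
c=load('d28')
for nm,p in(('L',(.6689,.1132)),('R',(.6645,-.0567))):
    print(nm,proj(c,[*p,.153]),proj(c,[*p,.1475]))
E
```

```text
side0 L 140 minv 183 maxv 200 ellipse ((213.5, 191.5),) bbox mid 213.5 191.5
side0 R 156 minv 155 maxv 171 ellipse ((245.5, 163.0),) bbox mid 245.5 163.0
d24 L 142 minv 183 maxv 200 ellipse ((213.5, 191.5),) bbox mid 213.5 191.5
d24 R 104 minv 155 maxv 171 ellipse ((245.5, 163.0),) bbox mid 245.5 163.0
d28 L 124 minv 183 maxv 200 ellipse ((213.5, 191.5),) bbox mid 213.5 191.5
d28 R 110 minv 155 maxv 171 ellipse ((245.5, 163.0),) bbox mid 245.5 163.0
L [212.58716744 189.60522038] [212.78669816 190.83520749]
R [243.67249859 162.89815983] [243.77479911 164.11337504]
```

>>> drive_tool --moves "-0.0018 -0.0352 0 9.2 1; -0.0018 -0.0352 0 9.2 1; -0.0018 -0.0352 0 9.2 1; -0.0018 -0.0352 0 9.2 1; -0.0018 -0.0352 0 9.2 1; -0.0018 -0.0352 0 9.2 1; -0.0018 -0.0352 0 9.2 1; -0.0018 -0.0352 0 9.2 1; -0.0018 -0.0352 0 9.2 1; -0.0014 -0.0356 0 9.3 1; 0 0 -0.06 0 1; 0 0 -0.06 0 1; 0 0 0 0 1; 0 0 0 0 1; 0 0 0 0 1"

```text
time: 62.1
ee_pos: [0.6527, -0.2891, 0.1632]
eef_rot: [-0.003, 0.706, 0.002, 0.709]
ft_force: [-0.0, -0.1, -1.1]
width: 0.0166
```

```bash
python3 - <<'E'
from h import *
st();c=snap('wrist','w29.png');c=snap('scene','s29.png');crop(c,'s29c.png',210,260,330,380,5)
c=snap('side','d29.png');crop(c,'d29c.png',240,110,330,210,6)
E
```

```text
t 62.1 tcp [ 0.6527 -0.2891  0.1632] jaw 90.45 xax [ 0.004 -0.001 -1.   ] F [-0.  -0.1 -1.1] T [ 0.09 -0.11  0.01] w 0.0166 q [ 0.9   0.74 -0.92  1.24  0.57  1.42  1.62]
```

View pics/w29.png

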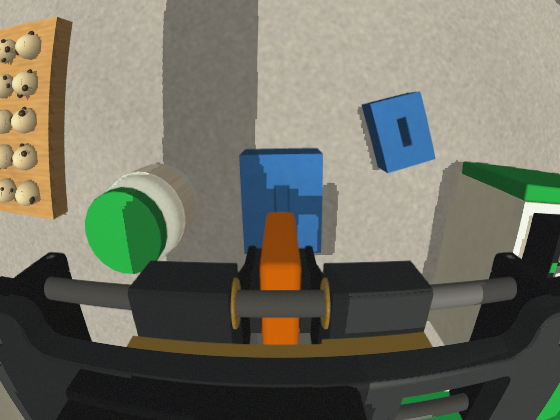

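View pics/s29c.png

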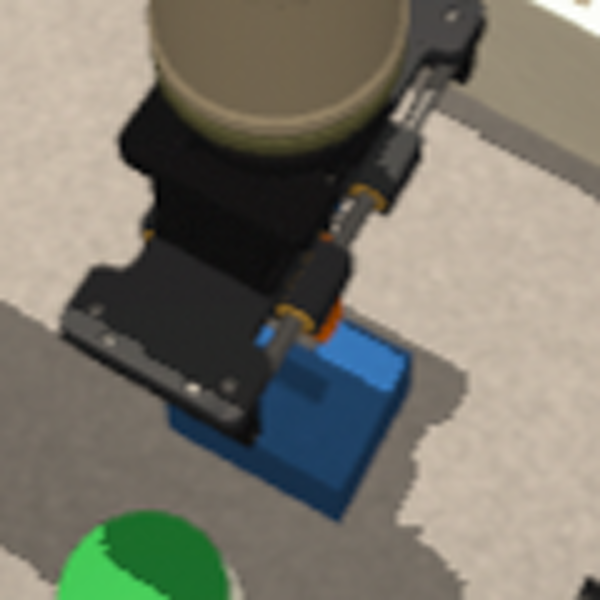

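View pics/d29c.png

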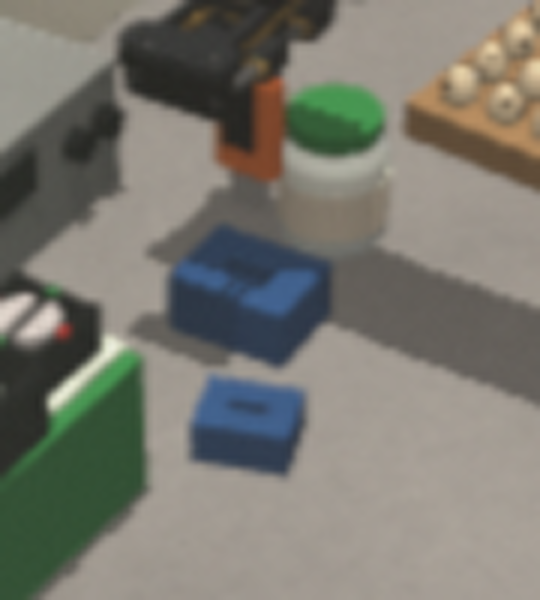

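>>> drive_tool --moves "-0.001 0.0008 -0.02 0 1; 0 0 -0.02 0 1; 0 0 -0.007 0 1; 0 0 0 0 1; 0 0 0 0 1; 0 0 0 0 1"

```text
time: 63.0
ee_pos: [0.6506, -0.2885, 0.1135]
eef_rot: [-0.003, 0.707, 0.003, 0.707]
ft_force: [-0.6, -0.4, -1.4]
width: 0.0164
```

```bash
python3 - <<'E'
from h import *
st()
E
```

```text
t 63.0 tcp [ 0.6506 -0.2885  0.1135] jaw 90.44 xax [ 0.001 -0.    -1.   ] F [-0.6 -0.4 -1.4] T [ 0.13 -0.13 -0.02] w 0.0164 q [ 0.91  0.78 -0.9   1.3   0.6   1.34  1.6 ]
```

>>> drive_tool --moves "0.0006 0 -0.005 0 1; 0 0 -0.006 0 1; 0 0 -0.008 0 1; 0 0 -0.008 0 1; 0 0 -0.003 0 1; 0 0 -0.001 0 1; 0 0 0 0 1; 0 0 0 0 1"

```text
time: 64.0
ee_pos: [0.6509, -0.2885, 0.0821]
eef_rot: [-0.003, 0.707, 0.003, 0.707]
ft_force: [-0.1, -0.3, -1.0]
width: 0.0167
```

```bash
python3 - <<'E'
from h import *
st();c=snap('side','d30.png');crop(c,'d30c.png',240,110,330,210,6)
E
```

```text
t 64.0 tcp [ 0.6509 -0.2885  0.0821] jaw 90.44 xax [ 0. -0. -1.] F [-0.1 -0.3 -1. ] T [ 0.07 -0.15 -0.01] w 0.0167 q [ 0.9   0.8  -0.89  1.33  0.62  1.29  1.58]
```

View pics/d30c.png

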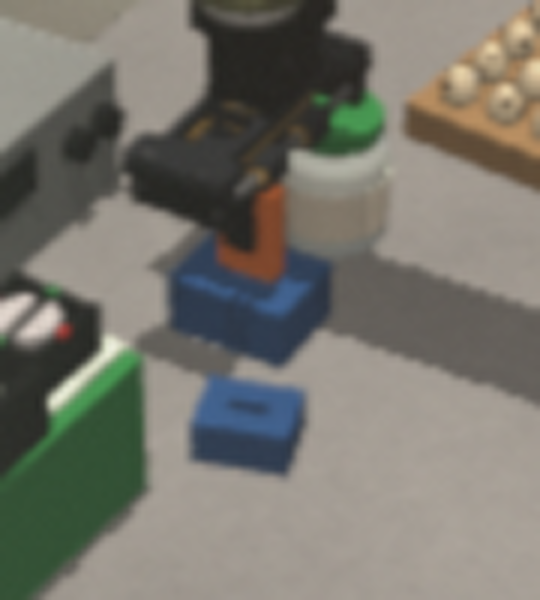

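Key is in its pocket. I release it and lift well clear, moving back so both cameras can see.

>>> drive_tool --moves "0 0 -0.0005 0 1; 0 0 0 0 0.6; 0 0 0 0 0.4; 0 0 0 0 0.3; 0 0 0 0 0.2; 0 0 0 0 0; 0 0 0.03 0 0; 0 0 0.05 0 0; 0 0 0.06 0 0; 0 0 0.06 0 0; -0.05 -0.03 0 0 0; -0.05 -0.03 0 0 0; -0.05 -0.03 0 0 0; -0.05 -0.03 0 0 0; 0 -0.04 0 0 0; 0 -0.04 0 0 0; 0 0 0 0 0; 0 0 0 0 0"

```text
time: 66.3
ee_pos: [0.4513, -0.4876, 0.2813]
eef_rot: [-0.003, 0.707, 0.003, 0.707]
ft_force: [-0.9, 0.7, 0.6]
width: 0.0872
```

```bash
python3 - <<'E'
from h import *
np.set_printoptions(precision=4,suppress=True)
st();c=snap('scene','s31.png');crop(c,'s31c.png',230,160,400,370,4*.7);snap('side','d31.png')
cv2.imwrite('pics/s31d.png',cv2.resize(c['color'][160:310,230:430,::-1],None,fx=4,fy=4,interpolation=cv2.INTER_CUBIC))
cv2.imwrite('pics/s31k.png',cv2.resize(c['color'][290:370,220:320,::-1],None,fx=6,fy=6,interpolation=cv2.INTER_CUBIC))
E
```

```text
t 66.3 tcp [ 0.4513 -0.4876  0.2813] jaw 90.5 xax [ 0.     0.001 -1.   ] F [-0.9  0.7  0.6] T [ 0.14 -0.13 -0.01] w 0.0872 q [ 1.37  0.57 -0.96  1.23  0.46  1.56  2.06]
```

View pics/s31.png

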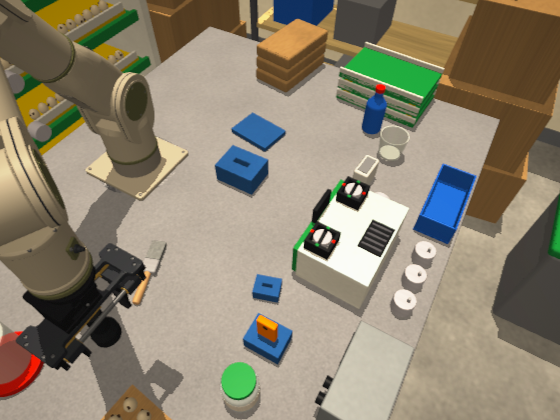

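View pics/s31d.png

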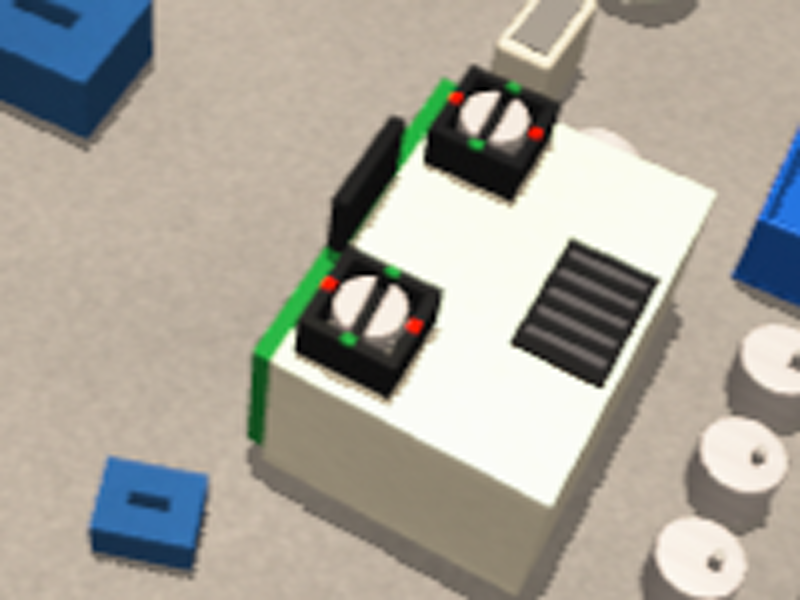

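View pics/s31k.png

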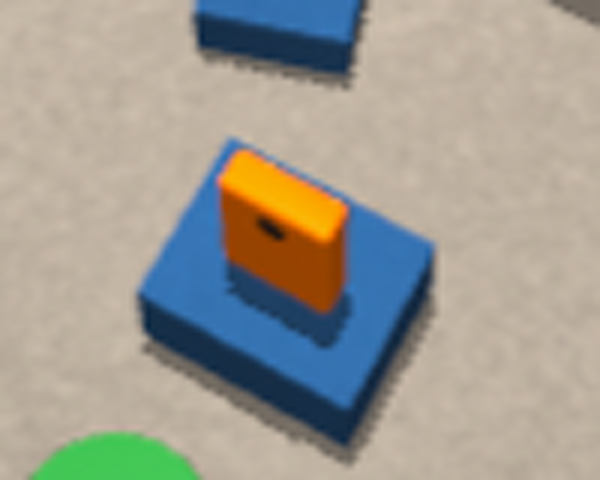

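View pics/d31.png

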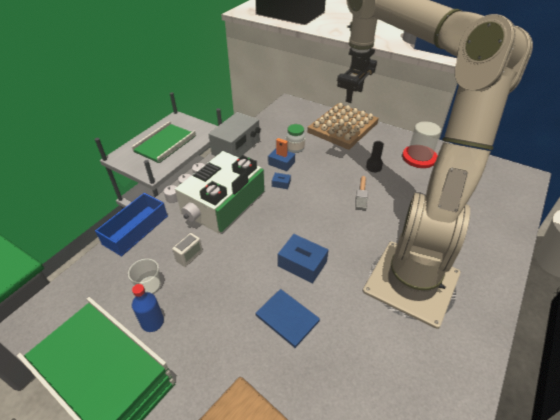

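```bash
python3 - <<'E'
from h import *
np.set_printoptions(precision=4,suppress=True)
c=load('s31');a=load('scene0')
print('front outer corners',pl(c,229.6+255/4,159.6+352/4,.118),pl(c,229.6+446/4,159.6+80/4,.118))
def om(c):
    h=cv2.cvtColor(c['color'],cv2.COLOR_RGB2HSV)[310:350,250:290];m=cv2.inRange(h,(5,150,60),(22,255,255));v,u=np.nonzero(m);return m.sum()/255,u.mean()+250,v.mean()+310,u.min()+250,u.max()+250,v.min()+310,v.max()+310
print(om(a));print(om(c))
def hd(c,x0,y0,x1,y1):
    g=c['color'][y0:y1,x0:x1].min(2)>150;v,u=np.nonzero(g);return g.sum(),u.mean()+x0,v.mean()+y0,v.min()+y0,v.max()+y0
for nm,b in(('L',(344,182,364,197)),('R',(312,228,333,246))):print(nm,hd(a,*b),hd(c,*b))
E
```

```text
front outer corners [ 0.6126 -0.0999  0.118 ] [0.6215 0.1548 0.118 ]
(np.float64(372.0), np.float64(267.13709677419354), np.float64(327.60752688172045), np.int64(257), np.int64(277), np.int64(315), np.int64(341))
(np.float64(371.0), np.float64(266.87601078167114), np.float64(327.811320754717), np.int64(257), np.int64(277), np.int64(315), np.int64(341))
L (np.int64(115), np.float64(353.24347826086955), np.float64(188.9217391304348), np.int64(183), np.int64(195)) (np.int64(120), np.float64(353.375), np.float64(188.84166666666667), np.int64(183), np.int64(195))
R (np.int64(152), np.float64(322.1842105263158), np.float64(236.08552631578948), np.int64(229), np.int64(243)) (np.int64(158), np.float64(322.22151898734177), np.float64(236.19620253164558), np.int64(229), np.int64(243))
```

The final checks agree: the stud heads are at their original "up" pixels to 0.1 px, the key is back to within 0.3 px of its starting place, and the drawer front is at the shut position.

```bash
python3 -c "
from bench import ticket
print(ticket.close_job())"
```

```text
the job is handed in; nothing more can be done
None
```

The job is handed in, at about 66 s of the 210 s allowed; the hand-in reports no verdict. I pulled the drawer out to its stop, set all four egg rails flat, one per lane, and pushed it shut against its stop. Then I pressed and turned both studs with the orange key and stood the key back in its blue block.

**Last checks:**
- **Drawer:** in the scene view its front works out to a handle at about 0.621 m, which is the shut position.
- **Rails:** all four looked flat in their lanes just before the drawer closed. I could not see them afterwards.
- **Studs:** both slots lie across, about 1.50 rad on the right stud by measurement, and the left one looks the same. The heads are at their original "up" pixels to 0.1 px.
- **Key:** its grip is within 0.3 px of where it started, standing in the block, and the gripper is clear of everything.
- **Other things on the table:** all appear unmoved.

**Did not go cleanly:**
- One move call was refused because a row was too long; nothing moved.
- The key's first entry into the right slot was about 1.7 mm off sideways, which I corrected before pressing.
- Pushing the drawer home peaked at about 47 N horizontally at the fingertips. The 40 N limit is for the arm and gripper body, and only the fingers were pushing.

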